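Emergency lid release of a centrifuge with its square key

ROBOT

A 6-joint arm with a two-finger parallel gripper is mounted at the origin on the work surface. World frame = base frame: x ahead of the robot, y to its left, z up, the work surface at z = 0. Lengths are in m, angles in rad, forces in N, time in s.
With the tool pointing down it reaches from about 0.3 to 0.85 m from the base axis. Payload 5.4 kg.
Tool frame: the origin (TCP) lies midway between the tips of the shut fingers; the grasp point (between the pads) lies 19 mm behind it; z points along the fingers, x is the direction in which the jaws open and shut, and the axes are right-handed (so a half turn about z gives the same grasp; the last joint's range is limited). The gripper opens to 85 mm and grips with 20 to 120 N. Pads are 22 mm wide; open, the fingers measure 114 mm over their backs; the gripper's body (76 mm by 85 mm) begins 54 mm behind the grasp point. The pads swing forward as they close: fully open they stand 13 mm farther back than shut.
Start: joints at [0.903, 0.158, 1.597, -0, 1.386, -0.21], TCP at [0.254, 0.516, 0.231] pointing down, gripper open.
Joint ranges: [-2.91, 2.91], [-0.94, 2.29], [0.18, 2.7], [-1.29, 4.43], [0.17, 2.64], [-3, 3]. Speed limits (rad/s): [2.57, 2.57, 3.14, 3.14, 3.14, 3.14].

INTERFACE

Orientations are given as a unit quaternion [w, x, y, z].
In Python, from workcell import sensors, optics, order gives the robot as it stands. The module is installed in compiled form; this text tells all that it offers.
- The arm moves only by the tool move_arm, never from a script. Its argument "targets" is a list of rows, each an object of numbers: "wx", "wy", "wz": the turn, a rotation vector about the tool's x, y, z in degrees; "x", "y", "z": the shift along the tool's x, y, z in mm; "fingers": the opening, from -1 (shut) to 1 (fully open). In form: [{"wx": .., "wy": .., "wz": .., "x": .., "y": .., "z": .., "fingers": ..}, ...]. A call has 1 to 8 rows; each row is the pose to reach, as a shift and turn from the pose commanded when the call began, along the tool's axes at that moment; what a row does not reach only later rows make up. A row lasts 1/12 s, in which the tool goes at most 41.7 mm and 7.16 degrees, less where a joint would pass 70% of its speed; a pose out of reach is approached as far as the arm can. A call with a gripper value outside its range is refused whole. The fingers move at their own pace and stop on an object; "grip_force" is the grip in N (left out, the last holds). Time passes only in rows, so rows that repeat a pose let the fingers close. It gives the time, the measured TCP pose, the force and the opening at its end, in the units of the state.
- sensors.sense(): the state, without advancing time (a new reading comes with each control period).
- optics.snapshot(name): name is "side" or "top" or "wrist"; returns a dict with "image" (480x640x3 uint8, red, green, blue), "fx", "fy", "cx", "cy" (pixels), "origin" and "rotation" of the camera in the world; the wrist camera has in their place "tool_from_camera" (4x4, takes a point from camera to tool coordinates, whose origin is the TCP and whose axes are the tool frame's). Camera axes: x right, y down, z forward; pixel columns grow to the right and rows downward; lengths in m; the calibration is good to about 2 mm. A picture is of the moment at which its call begins: read the wrist's pose just before it. There is no depth.
- order.hand_in(): hands the job in, once; it reports no verdict.
Trained networks look in the newest picture that a camera, given by its name, has taken for a name from the list of things; names that differ only in an ending like _2 or _b are one class to them, and where a whole thing is asked for, a point or a joint stands for the part that bears it (a point fixed in the world has none). Each returns a list of dicts, best first, with "conf" (0 to 1); they miss things now and then, are a little off and sometimes report something else, mostly with a low value. They report only what shows in the picture. A call takes as long as a camera call. They do not tell look-alikes from the thing itself.
- optics.boxes_of(target, camera): "centre" ([column, row] in pixels, amid what is visible of it).
- optics.silhouettes(target, camera): "region" (480x640 bool, what is visible of it) and "centre" ([column, row] in pixels, amid what is visible of it).
- optics.tip_of(target, camera): "centre" ([column, row] in pixels: a listed point, or the origin of a listed thing).
The state is a dict: "time_s": time; "qpos": joint angles; "joint_vel": joint speeds; "joint_efforts": joint torques, N m; "position": TCP position; "ee_rot": TCP orientation; "wrist_force": force on the tool from outside, world axes, zero at the start; "moment": the same for the moment, N m; "finger_gap": finger opening in m.
Only numpy, scipy, OpenCV 4.12 (cv2) and the standard library are available. Lean on these libraries where they do the work, as an engineer would, in place of code of your own. Each camera call takes 0.05 s, during which the arm holds its last target.

TASK

The centrifuge has lost power with its lid locked. Take the red-handled square key from its stand, feel it fully home into the emergency-release socket on the front of the centrifuge's deck, and turn it clockwise until the lid springs open, never forcing anything. Then pull the key out, stand it back in the same hole of the stand, and leave everything else as it is and the lid ajar.

Things in the scene. Friction and masses are not known exactly. Their poses are not given: they have to be found in the camera images.
- key: loose steel T-key, red handle, 140 g. Square shank 10 x 10 mm, 75 mm long, its foot tapered to 8.4 mm square over the last 3 mm; across its top a red bar 66 x 14 x 14 mm, its middle 82 mm above the foot. Origin: centre of the foot's end; z up the shank, x along the bar, sides parallel to x and y. Starts upright in one of the stand's two holes.
- release_mouth (a point): centre of the round hole (36 mm wide, green square surround) of the emergency release, level with the deck; z up, x from the centrifuge's front to its hinge. 10 mm below it lies the spindle's flat brass face with a square socket 11.5 mm wide, 14 mm deep: a key fully home has its foot 24 mm below this point. The socket's centre is NOT measured: up to 6 mm off this point in x and in y. Find it by feel or eye.
- release (a joint): turn of the release spindle (rad), clockwise from above, 0 to 1.2 (stop); starts at 0 to 0.25. At 0 the socket's sides are parallel to x and y of release_mouth. It takes about 0.1 N m and stays where left; the key has about 0.15 rad of play in it. The cam lets the lid go between 0.65 and 1.05. It hangs on a flexible shaft: 3 to 5 N shifts it sideways, up to 6 mm from centre, and it stays there.
- lid (a joint): opening of the lid (rad), 0 shut and locked; let go, it springs up by itself to about 0.2, its nose (50 mm behind the release hole's centre) rising 45 mm. White slab 208 mm long, 244 mm wide, its top 193 mm above the bench when shut.
- centrifuge: fixed white bench centrifuge, 340 (x) by 260 mm (y), front deck 170 mm high. Origin: centre of its underside; x from its front, which faces the robot, to the lid's hinge; the release hole is at x -125, y -45 mm. Its release is light and breaks if forced: key or gripper must not press on any part of it with more than 40 N.
- stand: fixed grey block, 150 x 56 x 50 mm, long along its x, with two square holes 14 mm wide and 35 mm deep at x -37.5 and +37.5 mm, each holding a T-key with its bar roughly along x, the foot 15 mm above the bench. Origin: centre of its underside. It stands to the left or to the right of the centrifuge.
- rotor_key: loose T-key with a black handle and a round shank, in the other hole of the stand, of the same size as the red one: leave it. Origin: centre of its foot, z up.
- tube_rack: white rack with red-capped sample tubes, 160 x 75 x 80 mm, origin under its centre: leave it. It stands on the other side of the centrifuge from the stand.
- wash_bottle: white wash bottle with green top, 68 mm wide, 195 mm high, origin under its centre: leave it.
- reagent_bottle: amber bottle with blue cap, 80 mm wide, 155 mm high, origin under its centre: leave it.
- tip_box: blue pipette-tip box with clear lid, 122 x 85 x 75 mm, origin under its centre: leave it.
- beaker: glass beaker, 68 mm wide, 85 mm high, origin under its centre: leave it.
- spare_rotor: aluminium rotor lying on the bench, 120 mm wide, 40 mm high, origin under its centre: leave it.
Mind the look-alikes: they are no part of the job. Of the things like the key, leave any that is turquoise; of the rest the smaller one is meant.

How it is judged:
By the outcome, as a careful person would: the job done as asked, in the order asked, and still so for the second after the job is handed in, with the robot touching nothing.
It also fails if it takes over 72 s, if anything falls off the work surface, if the arm or the gripper's body presses on something with over 40 N, if the wrist force passes 120 N, or if a joint passes its speed limit or range.

## Working session

There is one attempt and no reset: what is moved stays moved. The work goes in short steps, Python scripts to look and compute and a tool call to move; the robot and the scene stay as the last step left them, time stands still between calls to the robot, and variables do not carry over. Pictures are saved under pics/ and viewed, and the job is handed in when it is done.

Besides the shell and the picture viewer there is one more tool, called as name([rows], argument=value, ...), one row to a line, values as JSON. move_arm: Moves the arm, as the interface text tells. Its arguments: {"type":"object","properties":{"targets":{"type":"array","items":{"type":"object","properties":{"wx":{"type":"number"},"wy":{"type":"number"},"wz":{"type":"number"},"x":{"type":"number"},"y":{"type":"number"},"z":{"type":"number"},"fingers":{"type":"number"}}}},"grip_force":{"type":"number"}},"required":["targets"]}

```bash
mkdir -p pics; cat > h.py <<'E'
import numpy as np, cv2
from workcell import sensors, optics, order
from scipy.spatial.transform import Rotation as R
def rot(q): return R.from_quat([q[1],q[2],q[3],q[0]]).as_matrix()
def snap(name,fn=None):
    s=sensors.sense(); c=optics.snapshot(name)
    if name=="wrist":
        T=np.array(c["tool_from_camera"]); Rt=rot(s["ee_rot"])
        c["rotation"]=Rt@T[:3,:3]; c["origin"]=np.array(s["position"])+Rt@T[:3,3]
    else:
        c["rotation"]=np.array(c["rotation"])
        if c["rotation"].shape==(4,): c["rotation"]=rot(c["rotation"])
        c["origin"]=np.array(c["origin"])
    if fn: cv2.imwrite("pics/"+fn,c["image"][:,:,::-1])
    return c
def ray(c,p):
    d=np.array([(p[0]-c["cx"])/c["fx"],(p[1]-c["cy"])/c["fy"],1.])
    return c["origin"],c["rotation"]@d
def atz(c,p,z):
    o,d=ray(c,p); return o+d*(z-o[2])/d[2]
def proj(c,P):
    q=c["rotation"].T@(np.array(P)-c["origin"]); return np.array([c["fx"]*q[0]/q[2]+c["cx"],c["fy"]*q[1]/q[2]+c["cy"]])
def tri(a,pa,b,pb):
    o1,d1=ray(a,pa);o2,d2=ray(b,pb)
    A=np.stack([d1,-d2],1);t=np.linalg.lstsq(A,o2-o1,rcond=None)[0]
    return (o1+d1*t[0]+o2+d2*t[1])/2, np.linalg.norm(o1+d1*t[0]-o2-d2*t[1])
def st():
    s=sensors.sense(); print("t",round(s["time_s"],2),"p",np.round(s["position"],4),"F",np.round(s["wrist_force"],1),"M",np.round(s["moment"],2),"gap",round(s["finger_gap"],4)); print(np.round(rot(s["ee_rot"]),4).tolist(), np.round(s["qpos"],3)); return s
E
python3 - <<'E'
from h import *
st()
for n in ["top","side","wrist"]:
    c=snap(n,n+"0.png"); print(n,c["origin"],c["fx"])
    for t in ["key","rotor_key","stand","centrifuge","release_mouth","lid","tube_rack"]:
        for f in ("boxes_of","tip_of"):
            print(t,f,[(np.round(r["centre"]).tolist(),round(r["conf"],2)) for r in getattr(optics,f)(t,n)])
E
```

```text
t 0.0 p [0.2538 0.5153 0.2303] F [0.3 0.3 0. ] M [-0.04 -0.    0.05] gap 0.0851
[[0.442, 0.897, -0.0011], [0.897, -0.442, -0.0015], [-0.0018, -0.0004, -1.0]] [ 0.903  0.159  1.598 -0.     1.386 -0.21 ]
top [ 0.29117772 -0.0271804   1.3797682 ] 504.341686876445
key boxes_of [([128.0, 244.0], 0.74), ([221.0, 285.0], 0.45)]
key tip_of [([141.0, 248.0], 0.77), ([227.0, 286.0], 0.46)]
rotor_key boxes_of [([179.0, 251.0], 0.55), ([316.0, 223.0], 0.15)]
rotor_key tip_of [([187.0, 256.0], 0.67)]
stand boxes_of [([189.0, 272.0], 0.75)]
stand tip_of [([185.0, 273.0], 0.88)]
centrifuge boxes_of [([317.0, 223.0], 0.9), ([458.0, 204.0], 0.56)]
centrifuge tip_of []
release_mouth boxes_of [([314.0, 223.0], 0.92)]
release_mouth tip_of [([183.0, 274.0], 0.74), ([337.0, 268.0], 0.59)]
lid boxes_of [([316.0, 204.0], 0.89), ([179.0, 254.0], 0.27)]Traceback (most recent call last):
  File "<stdin>", line 7, in <module>
ValueError: it knows: beaker, centrifuge, key, reagent_bottle, release_mouth, rotor_key, spare_rotor, stand, tip_box, tube_rack, wash_bottle
```

```bash
python3 - <<'E'
from h import *
for n in ["side","wrist"]:
    c=snap(n,n+"0.png"); print(n,c["origin"],c["fx"])
    for t in ["key","stand","release_mouth"]:
        for f in ("boxes_of","tip_of"):
            print(t,f,[(np.round(r["centre"]).tolist(),round(r["conf"],2)) for r in getattr(optics,f)(t,n)])
E
```

```text
side [ 0.04637295 -0.85603711  0.7691611 ] 472.92155578667405
key boxes_of [([242.0, 172.0], 0.83), ([240.0, 221.0], 0.6), ([223.0, 198.0], 0.46)]
key tip_of [([242.0, 240.0], 0.63), ([242.0, 199.0], 0.55)]
stand boxes_of [([234.0, 209.0], 0.69)]
stand tip_of [([242.0, 221.0], 0.68)]
release_mouth boxes_of [([334.0, 241.0], 0.82), ([228.0, 196.0], 0.51)]
release_mouth tip_of [([307.0, 237.0], 0.88)]
wrist [0.1858095  0.54744215 0.37474207] 396.74567800375155
key boxes_of []
key tip_of []
stand boxes_of []
stand tip_of []
release_mouth boxes_of []
release_mouth tip_of []
```

View pics/top0.png

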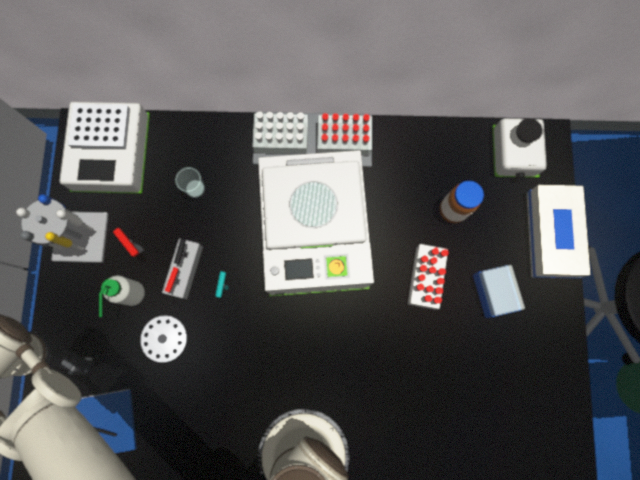

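View pics/side0.png

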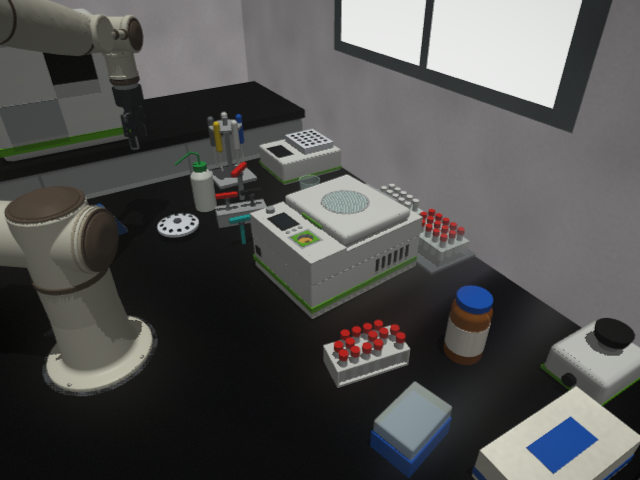

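View pics/wrist0.png

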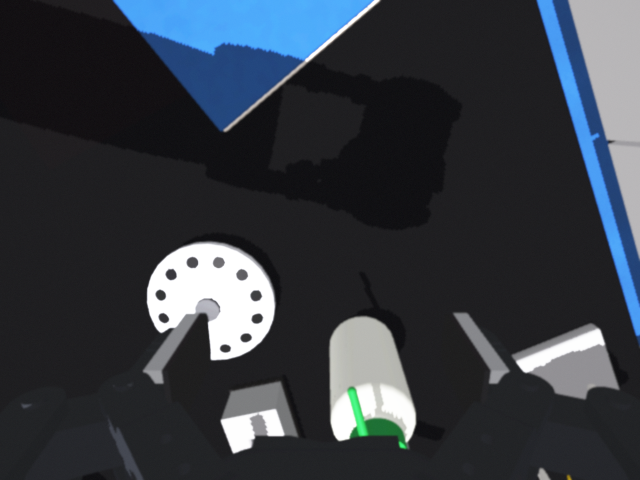

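```bash
python3 - <<'E'
from h import *
a=cv2.imread("pics/top0.png")
A=cv2.resize(a[225:315,90:240],None,fx=5,fy=5,interpolation=cv2.INTER_CUBIC);cv2.imwrite("pics/tc1.png",A)
A=cv2.resize(a[140:300,250:385],None,fx=3.7,fy=3.7,interpolation=cv2.INTER_CUBIC);cv2.imwrite("pics/tc2.png",A)
a=cv2.imread("pics/side0.png")
A=cv2.resize(a[150:250,180:330],None,fx=5,fy=5,interpolation=cv2.INTER_CUBIC);cv2.imwrite("pics/sc1.png",A)
E
```

```text
(no output)
```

View pics/tc1.png

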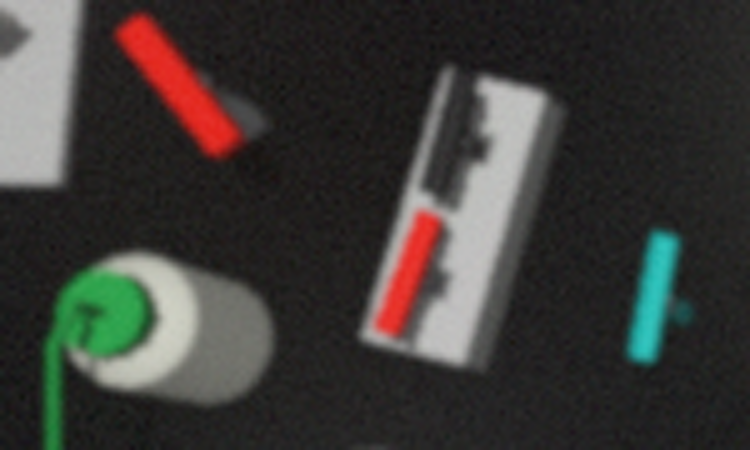

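View pics/tc2.png

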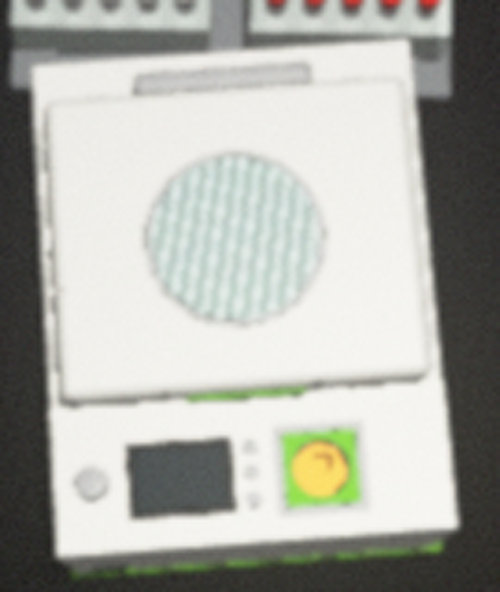

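View pics/sc1.png

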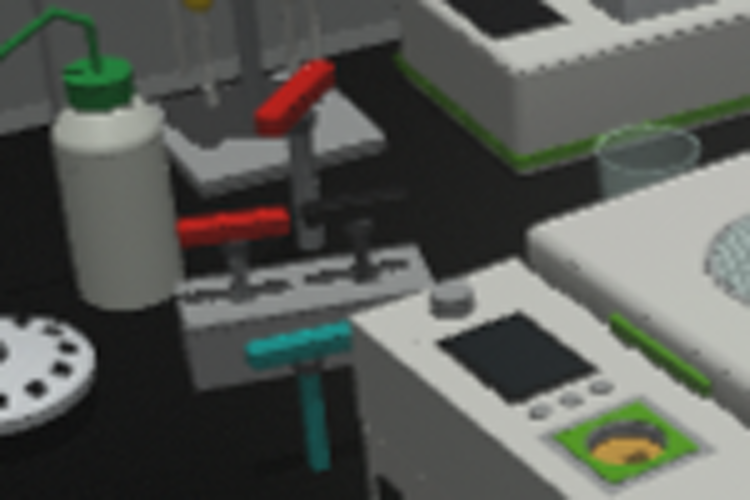

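```bash
cat >> h.py <<'E'
def redblobs(im,roi=None):
    im=im.astype(int); m=((im[...,0]>120)&(im[...,1]<85)&(im[...,2]<85)).astype(np.uint8)
    n,l,s,c=cv2.connectedComponentsWithStats(m)
    out=[]
    for i in range(1,n):
        if s[i,4]<40: continue
        r=cv2.minAreaRect(np.argwhere(l==i)[:,::-1].astype(np.float32)); out.append((s[i,4],r,cv2.boxPoints(r)))
    return sorted(out,key=lambda o:-o[0])
E
python3 - <<'E'
from h import *
c=snap("top")
for a,r,b in redblobs(c["image"]):
    if 150<r[0][0]<200: 
        print(a,r); P=[atz(c,p,.104) for p in b]; print(np.round(P,4))
        print(np.round(atz(c,r[0],.102),4))
        e=[P[1]-P[0],P[2]-P[1]]; e=max(e,key=np.linalg.norm); print(np.linalg.norm(e),np.degrees(np.arctan2(e[1],e[0])))
def tc(x,y,x0,y0,f): return (x0+(x+.5)/f-.5,y0+(y+.5)/f-.5)
# stand top corners
for p in [(450,66),(552,92),(470,368),(362,338)]: print("stand",np.round(atz(c,tc(*p,90,225,5),.05),4))
for p in [(57,555),(458,527),(32,67),(408,42)]: print("deck",np.round(atz(c,tc(*p,250,140,3.7),.17),4))
for p in [(280,431),(358,425),(366,505),(287,512)]: print("green",np.round(atz(c,tc(*p,250,140,3.7),.17),4))
print("mouth",np.round(atz(c,tc(322,468,250,140,3.7),.168),4),np.round(atz(c,(337,268),.17),4))
print("side mouth",np.round(atz(snap("side"),(307,237),.17),4))
E
```

```text
125 ((171.6881103515625, 279.3811950683594), (5.117432594299316, 24.341184616088867), 20.85445785522461)
[[0.4072 0.3602 0.104 ]
 [0.4659 0.3428 0.104 ]
 [0.4615 0.3302 0.104 ]
 [0.4029 0.3477 0.104 ]]
[0.4345 0.3459 0.102 ]
0.06119993746820367 -16.512530972431648
stand [0.5533 0.3487 0.05  ]
stand [0.5404 0.2926 0.05  ]
stand [0.3914 0.3256 0.05  ]
stand [0.4057 0.384  0.05  ]
deck [0.4079 0.0994 0.17  ]
deck [ 0.4327 -0.1605  0.17  ]
deck [0.7409 0.1313 0.17  ]
deck [ 0.7649 -0.1254  0.17  ]
green [ 0.493  -0.0436  0.17  ]
green [ 0.4983 -0.0947  0.17  ]
green [ 0.4456 -0.1006  0.17  ]
green [ 0.4397 -0.0493  0.17  ]
mouth [ 0.4695 -0.0716  0.168 ] [ 0.4646 -0.0724  0.17  ]
side mouth [ 0.4791 -0.0658  0.17  ]
```

```bash
cat >> h.py <<'E'
def go(pos,yaw,s=None):
    s=s or sensors.sense(); Rc=rot(s["ee_rot"]); a=np.radians(yaw)
    Rd=np.array([[np.cos(a),np.sin(a),0],[np.sin(a),-np.cos(a),0],[0,0,-1]])
    w=np.degrees(R.from_matrix(Rc.T@Rd).as_rotvec()); d=1000*Rc.T@(np.array(pos)-s["position"])
    print("MOVE xyz",np.round(d,1),"w",np.round(w,2))
E
python3 - <<'E'
from h import *
go([.492,.329,.26],73.5)
E
```

```text
MOVE xyz [-62.4 295.9 -28.7] w [ 0.   -0.   -9.73]
```

move_arm([
  {"x": -62.4, "y": 296, "z": -29, "wz": -9.7, "fingers": 1},
  {"x": -62.4, "y": 296, "z": -29, "wz": -9.7, "fingers": 1},
  {"x": -62.4, "y": 296, "z": -29, "wz": -9.7, "fingers": 1},
  {"x": -62.4, "y": 296, "z": -29, "wz": -9.7, "fingers": 1},
  {"x": -62.4, "y": 296, "z": -29, "wz": -9.7, "fingers": 1},
  {"x": -62.4, "y": 296, "z": -29, "wz": -9.7, "fingers": 1},
  {"x": -62.4, "y": 296, "z": -29, "wz": -9.7, "fingers": 1},
  {"x": -62.4, "y": 296, "z": -29, "wz": -9.7, "fingers": 1},
])

```text
validation failed for argument at $.ta...
```

```bash
python3 - <<'E'
from h import *
st(); c=snap("wrist","w1.png")
for a,r,b in redblobs(c["image"]): print(a,r); print(np.round([atz(c,p,.104) for p in b],4), np.round(atz(c,r[0],.104),4))
E
```

```text
t 1.4 p [0.2542 0.5158 0.2313] F [ 0.3  0.  -1.2] M [ 0.03 -0.01 -0.04] gap 0.0853
[[0.442, 0.897, 0.0], [0.897, -0.442, 0.0], [0.0, 0.0, -1.0]] [ 0.903  0.158  1.597 -0.     1.386 -0.21 ]
```

View pics/w1.png

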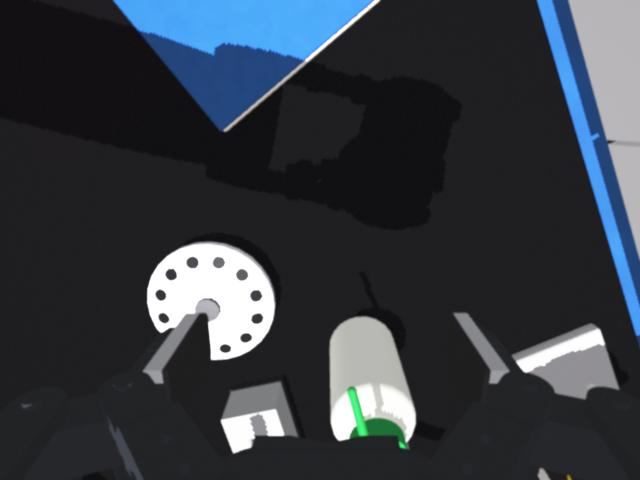

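move_arm([
  {"wx": 0, "wy": 0, "wz": -9.7, "x": -62, "y": 296, "z": -29, "fingers": 1},
  {"wx": 0, "wy": 0, "wz": -9.7, "x": -62, "y": 296, "z": -29, "fingers": 1},
  {"wx": 0, "wy": 0, "wz": -9.7, "x": -62, "y": 296, "z": -29, "fingers": 1},
  {"wx": 0, "wy": 0, "wz": -9.7, "x": -62, "y": 296, "z": -29, "fingers": 1},
  {"wx": 0, "wy": 0, "wz": -9.7, "x": -62, "y": 296, "z": -29, "fingers": 1},
  {"wx": 0, "wy": 0, "wz": -9.7, "x": -62, "y": 296, "z": -29, "fingers": 1},
  {"wx": 0, "wy": 0, "wz": -9.7, "x": -62, "y": 296, "z": -29, "fingers": 1},
  {"wx": 0, "wy": 0, "wz": -9.7, "x": -62, "y": 296, "z": -29, "fingers": 1},
])

```text
time_s: 2.12
position: [0.4962, 0.3257, 0.261]
ee_rot: [0.001, 0.803, 0.596, 0.001]
wrist_force: [0.1, 0.2, 0.5]
finger_gap: 0.0853
```

```bash
python3 - <<'E'
from h import *
st(); c=snap("wrist","w1.png")
for a,r,b in redblobs(c["image"]): print(a,r); print(np.round([atz(c,p,.104) for p in b],4), np.round(atz(c,r[0],.104),4))
E
```

```text
t 2.12 p [0.4962 0.3257 0.261 ] F [0.1 0.2 0.5] M [-0.01  0.03 -0.  ] gap 0.0853
[[0.2887, 0.9574, 0.0026], [0.9574, -0.2887, -0.001], [-0.0002, 0.0028, -1.0]] [ 0.378  0.186  1.507 -0.002  1.446 -0.899]
2930 ((522.4591674804688, 209.06361389160156), (114.3012924194336, 27.0264835357666), 32.660911560058594)
[[0.5028 0.4343 0.104 ]
 [0.4891 0.4479 0.104 ]
 [0.5583 0.5117 0.104 ]
 [0.5739 0.4985 0.104 ]] [0.5301 0.4724 0.104 ]
1684 ((332.5, 134.5), (93.0, 19.0), 90.0)
[[0.4021 0.3504 0.104 ]
 [0.406  0.3633 0.104 ]
 [0.469  0.345  0.104 ]
 [0.4649 0.3313 0.104 ]] [0.4344 0.3478 0.104 ]
```

View pics/w1.png

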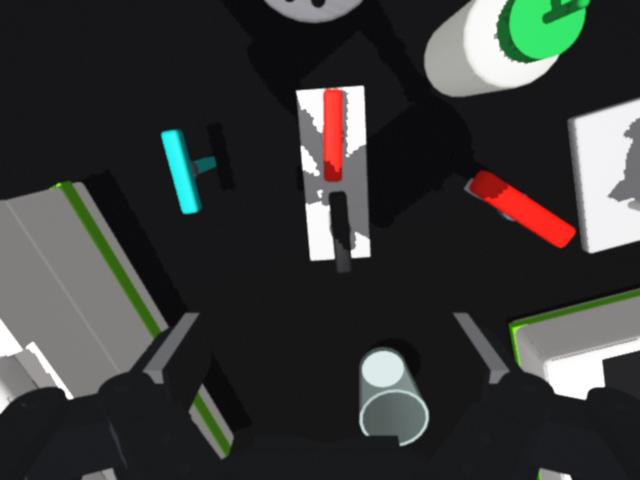

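```bash
python3 - <<'E'
from h import *
go([.4345,.3475,.14],73.5);go([.4345,.3475,.078],73.5)
E
```

```text
MOVE xyz [  3.2 -66.3 120.7] w [ 0.17  0.02 -0.34]
MOVE xyz [  3.2 -66.5 182.7] w [ 0.17  0.02 -0.34]
```

```bash
python3 - <<'E'
from h import *
st()
c=snap("wrist")
for a,r,b in redblobs(c["image"]): print(a,r[0], np.round(atz(c,r[0],.104),4))
st()
E
```

```text
t 2.17 p [0.4967 0.3254 0.2609] F [ 0.3 -1.5 -0.8] M [-0.08 -0.01  0.01] gap 0.0851
[[0.2898, 0.9571, 0.0028], [0.9571, -0.2898, -0.0011], [-0.0003, 0.003, -1.0]] [ 0.378  0.187  1.506 -0.002  1.446 -0.899]
2934 (522.93505859375, 208.10108947753906) [0.5302 0.4725 0.104 ]
1729 (332.4999694824219, 133.49998474121094) [0.4343 0.3477 0.104 ]
t 2.22 p [0.4945 0.3273 0.2605] F [-0.4  0.9 -0.4] M [ 0.05 -0.01  0.  ] gap 0.0856
[[0.2887, 0.9574, 0.0009], [0.9574, -0.2887, -0.0001], [0.0002, 0.0009, -1.0]] [ 0.381  0.186  1.508 -0.     1.447 -0.897]
```

move_arm([
  {"wx": 0, "wy": 0, "wz": 0, "x": 1, "y": -30, "z": 20, "fingers": 0.2},
  {"wx": 0, "wy": 0, "wz": 0, "x": 1, "y": -55, "z": 50, "fingers": 0.2},
  {"wx": 0, "wy": 0, "wz": 0, "x": 1, "y": -60.5, "z": 75, "fingers": 0.2},
  {"wx": 0, "wy": 0, "wz": 0, "x": 1, "y": -60.5, "z": 95, "fingers": 0.2},
  {"wx": 0, "wy": 0, "wz": 0, "x": 1, "y": -60.5, "z": 105, "fingers": 0.2},
  {"wx": 0, "wy": 0, "wz": 0, "x": 1, "y": -60.5, "z": 110, "fingers": 0.2},
  {"wx": 0, "wy": 0, "wz": 0, "x": 1, "y": -60.5, "z": 110, "fingers": 0.2},
])

```text
time_s: 2.8
position: [0.4338, 0.3478, 0.1497]
ee_rot: [-0.0, 0.801, 0.598, -0.001]
wrist_force: [-0.1, 0.5, -0.2]
finger_gap: 0.0516
```

```bash
python3 - <<'E'
from h import *
st()
c=snap("wrist","w2.png");
for a,r,b in redblobs(c["image"]): print(a,r[0])
print(proj(c,[.4343,.3477,.104]))
go([.4345,.3475,.078],73.5)
E
```

```text
t 2.8 p [0.4338 0.3478 0.1497] F [-0.1  0.5 -0.2] M [-0.03  0.03 -0.04] gap 0.0516
[[0.2839, 0.9589, -0.0014], [0.9589, -0.2839, -0.0005], [-0.0009, -0.0012, -1.0]] [ 0.458  0.187  1.732  0.     1.224 -0.825]
4761 (586.191162109375, 371.0146789550781)
3169 (329.0, 273.0)
[329.20443107 276.38972805]
MOVE xyz [-0.6 -0.1 72.9] w [ 0.02 -0.03 -0.01]
```

View pics/w2.png

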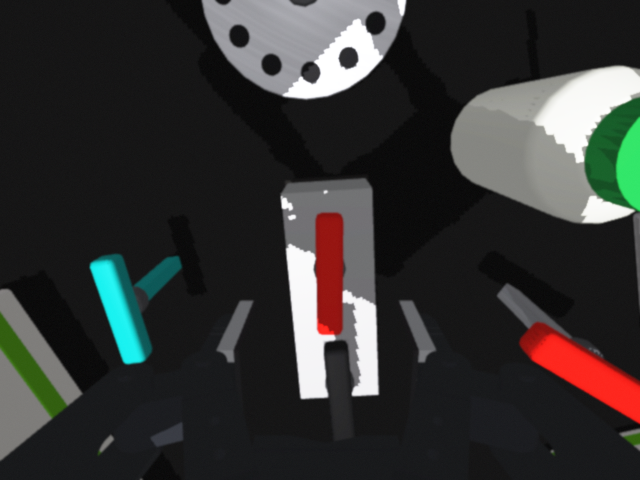

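move_arm([
  {"wx": 0, "wy": 0, "wz": 0, "x": 0, "y": -0.5, "z": 25, "fingers": 0.2},
  {"wx": 0, "wy": 0, "wz": 0, "x": 0, "y": -0.5, "z": 50, "fingers": 0.2},
  {"wx": 0, "wy": 0, "wz": 0, "x": 0, "y": -0.5, "z": 66, "fingers": 0.2},
  {"wx": 0, "wy": 0, "wz": 0, "x": 0, "y": -0.5, "z": 72, "fingers": 0.2},
  {"wx": 0, "wy": 0, "wz": 0, "x": 0, "y": -0.5, "z": 73, "fingers": 0.2},
  {"wx": 0, "wy": 0, "wz": 0, "x": 0, "y": -0.5, "z": 73, "fingers": -0.2},
  {"wx": 0, "wy": 0, "wz": 0, "x": 0, "y": -0.5, "z": 73, "fingers": -1},
  {"wx": 0, "wy": 0, "wz": 0, "x": 0, "y": -0.5, "z": 73, "fingers": -1},
], grip_force=30)

```text
time_s: 3.52
position: [0.4354, 0.3483, 0.0791]
ee_rot: [0.0, 0.801, 0.598, 0.002]
wrist_force: [-0.3, -0.5, 0.8]
finger_gap: 0.0155
```

```bash
python3 - <<'E'
from h import *
st()
E
```

```text
t 3.52 p [0.4354 0.3483 0.0791] F [-0.3 -0.5  0.8] M [ 0.11 -0.08  0.02] gap 0.0155
[[0.2846, 0.9587, 0.003], [0.9587, -0.2846, 0.0015], [0.0022, 0.0024, -1.0]] [ 0.458  0.28   1.776  0.     1.083 -0.824]
```

move_arm([
  {"wx": 0, "wy": 0, "wz": 0, "x": 0, "y": 0, "z": 0, "fingers": -1},
  {"wx": 0, "wy": 0, "wz": 0, "x": 0, "y": 0, "z": 0, "fingers": -1},
  {"wx": 0, "wy": 0, "wz": 0, "x": 0, "y": 0, "z": 0, "fingers": -1},
], grip_force=60)

```text
time_s: 3.77
position: [0.4354, 0.3483, 0.0792]
ee_rot: [0.0, 0.801, 0.598, 0.002]
wrist_force: [-0.1, 0.4, 6.1]
finger_gap: 0.0127
```

```bash
python3 - <<'E'
from h import *
st();c=snap("wrist","w3.png")
E
```

```text
t 3.77 p [0.4354 0.3483 0.0792] F [-0.1  0.4  6.1] M [-0.03  0.05  0.07] gap 0.0127
[[0.2845, 0.9587, 0.0031], [0.9587, -0.2845, 0.0016], [0.0024, 0.0025, -1.0]] [ 0.458  0.28   1.776  0.     1.082 -0.824]
```

View pics/w3.png

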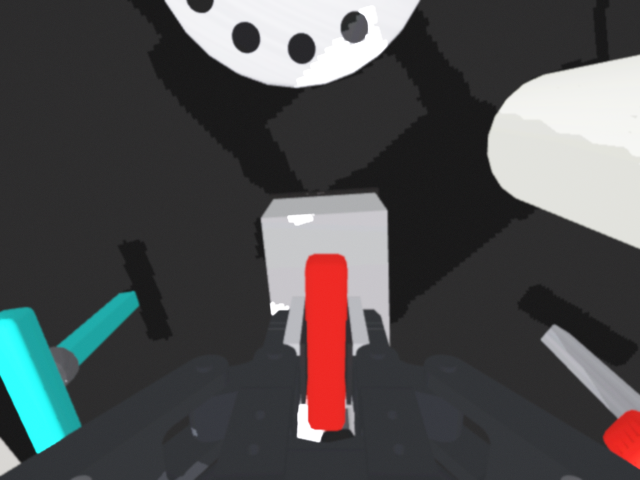

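move_arm([
  {"wx": 0, "wy": 0, "wz": 0, "x": 0, "y": 0, "z": -10, "fingers": -1},
  {"wx": 0, "wy": 0, "wz": 0, "x": 0, "y": 0, "z": -35, "fingers": -1},
  {"wx": 0, "wy": 0, "wz": 0, "x": 0, "y": 0, "z": -70, "fingers": -1},
  {"wx": 0, "wy": 0, "wz": 0, "x": 0, "y": 0, "z": -105, "fingers": -1},
  {"wx": 0, "wy": 0, "wz": 0, "x": 0, "y": 0, "z": -140, "fingers": -1},
  {"wx": 0, "wy": 0, "wz": 0, "x": 0, "y": 0, "z": -175, "fingers": -1},
  {"wx": 0, "wy": 0, "wz": 0, "x": 0, "y": 0, "z": -200, "fingers": -1},
  {"wx": 0, "wy": 0, "wz": 0, "x": 0, "y": 0, "z": -205, "fingers": -1},
])

```text
time_s: 4.48
position: [0.4359, 0.3486, 0.2888]
ee_rot: [0.001, 0.801, 0.598, 0.005]
wrist_force: [0.1, 0.0, -0.1]
finger_gap: 0.0128
```

```bash
python3 - <<'E'
from h import *
s=st();c=snap("side","s4.png"); im=c["image"]
cv2.imwrite("pics/s4c.png",cv2.resize(im[80:230,170:330,::-1],None,fx=4,fy=4))
go([.4995,-.07,.285],92)
E
```

```text
t 4.48 p [0.4359 0.3486 0.2888] F [ 0.1  0.  -0.1] M [-0.    0.   -0.03] gap 0.0128
[[0.2843, 0.9587, 0.0087], [0.9587, -0.2844, 0.0042], [0.0065, 0.0072, -1.0]] [ 0.458  0.074  1.576 -0.     1.482 -0.824]
MOVE xyz [-382.9  180.3    0.9] w [  0.36  -0.23 -18.53]
```

View pics/s4c.png

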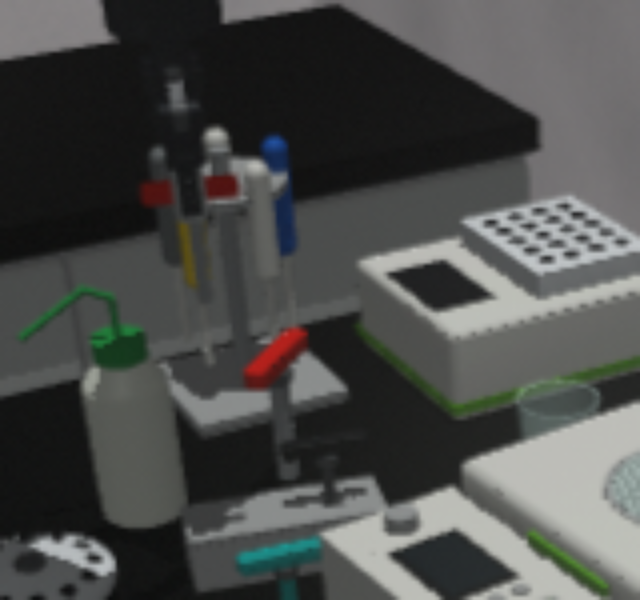

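move_arm([
  {"wx": 0, "wy": 0, "wz": -2, "x": -30, "y": 14, "z": 0, "fingers": -1},
  {"wx": 0, "wy": 0, "wz": -5, "x": -67, "y": 31, "z": 0, "fingers": -1},
  {"wx": 0, "wy": 0, "wz": -7, "x": -104, "y": 49, "z": 0, "fingers": -1},
  {"wx": 0, "wy": 0, "wz": -9, "x": -141, "y": 66, "z": 0, "fingers": -1},
  {"wx": 0, "wy": 0, "wz": -11, "x": -178, "y": 84, "z": 0, "fingers": -1},
  {"wx": 0, "wy": 0, "wz": -13, "x": -215, "y": 101, "z": 0, "fingers": -1},
  {"wx": 0, "wy": 0, "wz": -15, "x": -250, "y": 118, "z": 0, "fingers": -1},
  {"wx": 0, "wy": 0, "wz": -18.5, "x": -280, "y": 132, "z": 0, "fingers": -1},
])

```text
time_s: 5.2
position: [0.4797, 0.0393, 0.28]
ee_rot: [-0.001, 0.695, 0.719, -0.001]
wrist_force: [1.5, 0.6, -1.0]
finger_gap: 0.0126
```

```bash
python3 - <<'E'
from h import *
s=st();
go([.4995,-.07,.285],92)
E
```

```text
t 5.2 p [0.4797 0.0393 0.28  ] F [ 1.5  0.6 -1. ] M [-0.04  0.02 -0.02] gap 0.0126
[[-0.0352, 0.9994, -0.0038], [0.9994, 0.0352, 0.0002], [0.0003, -0.0038, -1.0]] [-1.700e-01 -1.170e-01  1.781e+00 -1.000e-03  1.482e+00 -1.776e+00]
MOVE xyz [-110.    15.9   -5.1] w [-0.22 -0.02  0.02]
```

move_arm([
  {"wx": 0, "wy": 0, "wz": 0, "x": -35, "y": 6, "z": 0, "fingers": -1},
  {"wx": 0, "wy": 0, "wz": 0, "x": -68, "y": 12, "z": 3, "fingers": -1},
  {"wx": 0, "wy": 0, "wz": 0, "x": -92, "y": 16, "z": 8, "fingers": -1},
  {"wx": 0, "wy": 0, "wz": 0, "x": -107, "y": 18, "z": 15, "fingers": -1},
  {"wx": 0, "wy": 0, "wz": 0, "x": -111, "y": 18, "z": 18, "fingers": -1},
  {"wx": 0, "wy": 0, "wz": 0, "x": -111, "y": 18, "z": 20, "fingers": -1},
  {"wx": 0, "wy": 0, "wz": 0, "x": -111, "y": 18, "z": 20, "fingers": -1},
  {"wx": 0, "wy": 0, "wz": 0, "x": -111, "y": 18, "z": 20, "fingers": -1},
])

```text
time_s: 5.87
position: [0.5023, -0.0674, 0.2618]
ee_rot: [-0.001, 0.694, 0.72, -0.0]
wrist_force: [0.2, -0.9, -0.8]
finger_gap: 0.0127
```

```bash
python3 - <<'E'
from h import *
s=st();c=snap("wrist","w5.png")
p=proj(c,[.4694,-.0712,.17]); print(p, proj(c,np.array(s["position"])-[0,0,.0642]))
x,y=np.round(p).astype(int)
cv2.imwrite("pics/w5c.png",cv2.resize(c["image"][y-60:y+60,x-80:x+80,::-1],None,fx=5,fy=5,interpolation=cv2.INTER_CUBIC))
print(x-80,y-60)
E
```

```text
t 5.87 p [ 0.5023 -0.0674  0.2618] F [ 0.2 -0.9 -0.8] M [-0.01  0.04  0.  ] gap 0.0127
[[-0.0356, 0.9994, -0.0011], [0.9994, 0.0356, 0.0008], [0.0009, -0.0011, -1.0]] [-0.373 -0.04   1.744  0.     1.439 -1.979]
[323.63192188 196.14657952] [328.21947594 263.87938206]
244 136
```

View pics/w5.png

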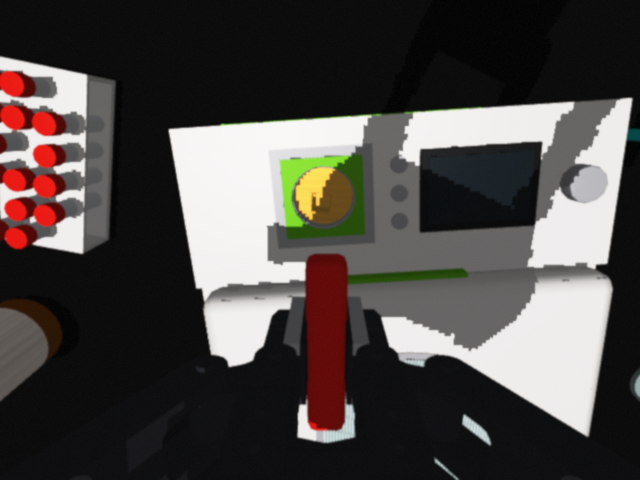

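View pics/w5c.png

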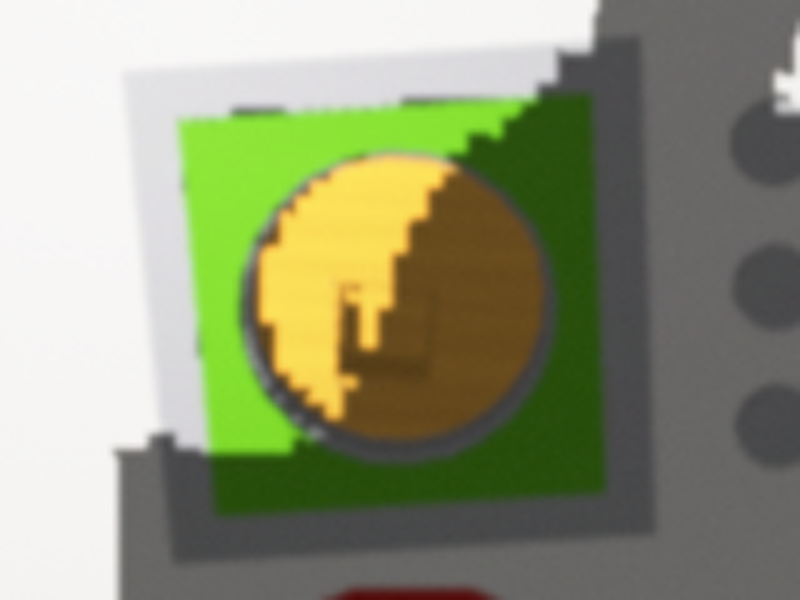

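```bash
python3 - <<'E'
from h import *
a=cv2.imread("pics/w5.png")[180:225,295:345]
g=a.astype(float)
g=np.clip((g/255)**0.5*255,0,255).astype(np.uint8)
l=cv2.createCLAHE(6,(4,4)).apply(cv2.cvtColor(g,cv2.COLOR_BGR2GRAY))
cv2.imwrite("pics/w5d.png",cv2.resize(np.hstack([g,cv2.cvtColor(l,cv2.COLOR_GRAY2BGR)]),None,fx=8,fy=8,interpolation=cv2.INTER_CUBIC))
E
```

```text
(no output)
```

View pics/w5d.png

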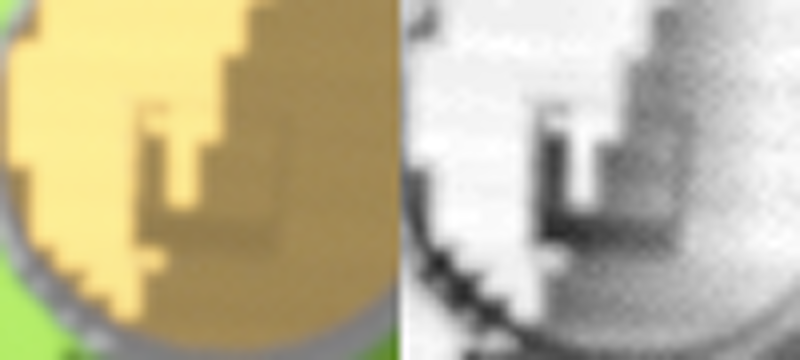

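```bash
python3 - <<'E'
from h import *
s=st();c=snap("wrist")
pw=atz(c,(320.8,201.7),.16); pm=atz(c,(323.2,196.9),.17); print("socket",np.round(pw,4),"mouth",np.round(pm,4))
im=cv2.imread("pics/w5.png")[:,:,::-1]
for a,r,b in redblobs(im):
    if r[0][0]>250: print(a,r,b.tolist())
m=((im[...,0]>60)&(im[...,1]<40)&(im[...,2]<40)); m[:, :250]=0
l=np.argwhere(m); print(l.min(0),l.max(0))
T=np.array(c["tool_from_camera"]); print(np.round(T,4))
for row,zt in [(l[:,0].max()+1,-.0248),(l[:,0].min(),-.0248+.014)]:
    d=T[:3,:3]@np.array([(326.5-c["cx"])/c["fx"],(row-c["cy"])/c["fy"],1]); o=T[:3,3]
    print(row,np.round(1000*(o+d*(zt-o[2])/d[2]),1))
# side view foot
E
```

```text
t 5.92 p [ 0.5026 -0.0675  0.2622] F [ 0.8 -0.4 -1.8] M [ 0.03 -0.01 -0.03] gap 0.013
[[-0.0359, 0.9994, -0.0003], [0.9994, 0.0359, 0.0004], [0.0004, -0.0002, -1.0]] [-0.372 -0.04   1.743  0.     1.439 -1.979]
socket [ 0.4752 -0.0729  0.16  ] mouth [ 0.4703 -0.0715  0.17  ]
83 ((316.4484558105469, 426.365966796875), (21.423805236816406, 6.599750518798828), 23.962486267089844) [[305.319580078125, 425.0309143066406], [308.0, 418.9999694824219], [327.57733154296875, 427.7010192871094], [324.89691162109375, 433.7319641113281]]
[254 305] [428 347]
[[ 1.000e+00 -8.000e-04  6.000e-04 -1.500e-03]
 [ 6.000e-04  9.556e-01  2.945e-01 -7.610e-02]
 [-8.000e-04 -2.945e-01  9.556e-01 -1.434e-01]
 [ 0.000e+00  0.000e+00  0.000e+00  1.000e+00]]
429 [ -1.2  31.6 -24.8]
254 [ -1.2 -31.2 -10.8]
```

```bash
python3 - <<'E'
from h import *
st();go([.475,-.0718,.232],88)
E
```

```text
t 5.97 p [ 0.5028 -0.0676  0.2625] F [-0.2  0.3 -0.9] M [-0.02  0.06  0.01] gap 0.013
[[-0.036, 0.9994, 0.0003], [0.9994, 0.036, 0.0001], [0.0001, 0.0003, -1.0]] [-0.372 -0.04   1.743  0.     1.439 -1.979]
MOVE xyz [ -3.2 -27.9  30.5] w [ 0.02 -0.    4.06]
```

move_arm([
  {"wx": 0, "wy": 0, "wz": 1, "x": -1, "y": -9, "z": 5, "fingers": -1},
  {"wx": 0, "wy": 0, "wz": 3, "x": -2.2, "y": -19, "z": 14, "fingers": -1},
  {"wx": 0, "wy": 0, "wz": 4, "x": -3.2, "y": -26, "z": 22, "fingers": -1},
  {"wx": 0, "wy": 0, "wz": 4, "x": -3.2, "y": -28, "z": 27, "fingers": -1},
  {"wx": 0, "wy": 0, "wz": 4, "x": -3.2, "y": -28, "z": 30, "fingers": -1},
  {"wx": 0, "wy": 0, "wz": 4, "x": -3.2, "y": -28, "z": 30.5, "fingers": -1},
  {"wx": 0, "wy": 0, "wz": 4, "x": -3.2, "y": -28, "z": 30.5, "fingers": -1},
])

```text
time_s: 6.55
position: [0.4753, -0.0726, 0.2321]
ee_rot: [0.0, 0.719, 0.695, 0.0]
wrist_force: [0.4, -0.4, -1.6]
finger_gap: 0.013
```

```bash
python3 - <<'E'
from h import *
s=st();go([.475,-.0718,.232],88)
c=snap("top"); cv2.imwrite("pics/t6.png",cv2.resize(c["image"][200:300,280:400,::-1],None,fx=5,fy=5,interpolation=cv2.INTER_CUBIC))
c=snap("side"); cv2.imwrite("pics/s6.png",cv2.resize(c["image"][160:270,240:380,::-1],None,fx=5,fy=5,interpolation=cv2.INTER_CUBIC))
st()
E
```

```text
t 6.55 p [ 0.4753 -0.0726  0.2321] F [ 0.4 -0.4 -1.6] M [-0.02  0.01 -0.05] gap 0.013
[[0.0346, 0.9994, 0.0006], [0.9994, -0.0346, -0.0001], [-0.0001, 0.0006, -1.0]] [-0.404 -0.092  1.852  0.     1.381 -1.94 ]
MOVE xyz [ 0.8 -0.4  0.1] w [0.03 0.01 0.01]
t 6.65 p [ 0.4755 -0.0728  0.2324] F [ 0.6 -0.7 -1.2] M [ 0.03  0.02 -0.02] gap 0.0125
[[0.0349, 0.9994, 0.001], [0.9994, -0.0349, -0.0004], [-0.0003, 0.001, -1.0]] [-0.404 -0.092  1.852  0.     1.381 -1.94 ]
```

View pics/s6.png

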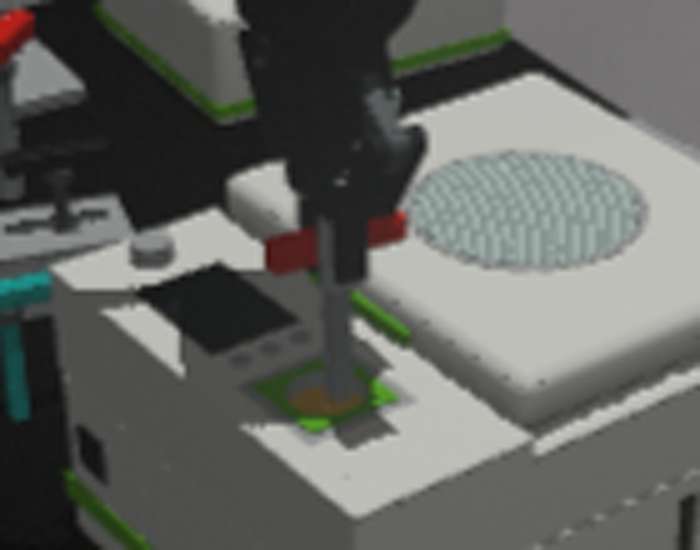

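move_arm([
  {"wx": 0, "wy": 0, "wz": 0, "x": 0.9, "y": -0.5, "z": 3, "fingers": -1},
  {"wx": 0, "wy": 0, "wz": 0, "x": 0.9, "y": -0.5, "z": 5, "fingers": -1},
  {"wx": 0, "wy": 0, "wz": 0, "x": 0.9, "y": -0.5, "z": 6.5, "fingers": -1},
  {"wx": 0, "wy": 0, "wz": 0, "x": 0.9, "y": -0.5, "z": 8, "fingers": -1},
  {"wx": 0, "wy": 0, "wz": 0, "x": 0.9, "y": -0.5, "z": 9, "fingers": -1},
  {"wx": 0, "wy": 0, "wz": 0, "x": 0.9, "y": -0.5, "z": 10, "fingers": -1},
])

```text
time_s: 7.15
position: [0.4744, -0.0719, 0.2216]
ee_rot: [-0.0, 0.72, 0.694, -0.0]
wrist_force: [-0.2, -0.5, -0.5]
finger_gap: 0.0129
```

```bash
python3 - <<'E'
from h import *
s=st()
E
```

```text
t 7.15 p [ 0.4744 -0.0719  0.2216] F [-0.2 -0.5 -0.5] M [ 0.03 -0.01 -0.01] gap 0.0129
[[0.0355, 0.9994, -0.0001], [0.9994, -0.0355, 0.0], [0.0, -0.0001, -1.0]] [-0.403 -0.086  1.867 -0.     1.36  -1.938]
```

No contact force yet; continue gently.

move_arm([
  {"wx": 0, "wy": 0, "wz": 0, "x": 0, "y": 0, "z": 1, "fingers": -1},
  {"wx": 0, "wy": 0, "wz": 0, "x": 0, "y": 0, "z": 2, "fingers": -1},
  {"wx": 0, "wy": 0, "wz": 0, "x": 0, "y": 0, "z": 3, "fingers": -1},
])

```text
time_s: 7.4
position: [0.4744, -0.0719, 0.2187]
ee_rot: [0.0, 0.72, 0.694, 0.0]
wrist_force: [-0.1, 0.3, -0.2]
finger_gap: 0.013
```

```bash
python3 - <<'E'
from h import *
s=st();c=snap("side"); cv2.imwrite("pics/s7.png",cv2.resize(c["image"][160:270,240:380,::-1],None,fx=5,fy=5,interpolation=cv2.INTER_CUBIC))
E
```

```text
t 7.4 p [ 0.4744 -0.0719  0.2187] F [-0.1  0.3 -0.2] M [-0.02  0.02  0.02] gap 0.013
[[0.0355, 0.9994, 0.0001], [0.9994, -0.0355, -0.0001], [-0.0001, 0.0001, -1.0]] [-0.403 -0.083  1.871 -0.     1.354 -1.938]
```

View pics/s7.png

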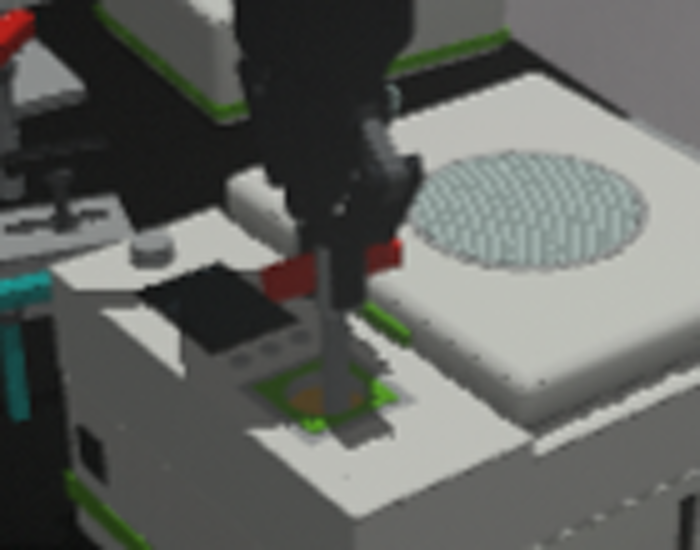

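move_arm([
  {"wx": 0, "wy": 0, "wz": 0, "x": 0, "y": 0, "z": 1.5, "fingers": -1},
  {"wx": 0, "wy": 0, "wz": 0, "x": 0, "y": 0, "z": 3, "fingers": -1},
  {"wx": 0, "wy": 0, "wz": 0, "x": 0, "y": 0, "z": 4.5, "fingers": -1},
  {"wx": 0, "wy": 0, "wz": 0, "x": 0, "y": 0, "z": 6, "fingers": -1},
])

```text
time_s: 7.78
position: [0.4744, -0.0719, 0.2126]
ee_rot: [-0.0, 0.72, 0.694, -0.0]
wrist_force: [-0.7, 0.2, -0.1]
finger_gap: 0.0127
```

```bash
python3 - <<'E'
from h import *
s=st()
E
```

```text
t 7.78 p [ 0.4744 -0.0719  0.2126] F [-0.7  0.2 -0.1] M [0.   0.04 0.02] gap 0.0127
[[0.0354, 0.9994, -0.0001], [0.9994, -0.0354, 0.0], [0.0, -0.0001, -1.0]] [-0.403 -0.078  1.878  0.     1.341 -1.938]
```

move_arm([
  {"wx": 0, "wy": 0, "wz": 0, "x": 0, "y": 0, "z": 1, "fingers": -1},
  {"wx": 0, "wy": 0, "wz": 0, "x": 0, "y": 0, "z": 2, "fingers": -1},
  {"wx": 0, "wy": 0, "wz": 0, "x": 0, "y": 0, "z": 2.5, "fingers": -1},
])

```text
time_s: 8.03
position: [0.4744, -0.0719, 0.2102]
ee_rot: [-0.0, 0.72, 0.694, -0.0]
wrist_force: [-0.9, -0.4, 0.6]
finger_gap: 0.013
```

move_arm([
  {"wx": 0, "wy": 0, "wz": 0, "x": 0, "y": 0, "z": 0.5, "fingers": -1},
  {"wx": 0, "wy": 0, "wz": 0, "x": 0, "y": 0, "z": 1, "fingers": -1},
])

```text
time_s: 8.2
position: [0.4747, -0.072, 0.2101]
ee_rot: [0.0, 0.72, 0.694, 0.0]
wrist_force: [-1.3, 1.9, 5.2]
finger_gap: 0.0129
```

move_arm([
  {"wx": 0, "wy": 0, "wz": 3, "x": 0, "y": 0, "z": -0.4, "fingers": -1},
  {"wx": 0, "wy": 0, "wz": 6, "x": 0, "y": 0, "z": -0.4, "fingers": -1},
  {"wx": 0, "wy": 0, "wz": 9, "x": 0, "y": 0, "z": -0.4, "fingers": -1},
  {"wx": 0, "wy": 0, "wz": 12, "x": 0, "y": 0, "z": -0.4, "fingers": -1},
  {"wx": 0, "wy": 0, "wz": 15, "x": 0, "y": 0, "z": -0.4, "fingers": -1},
])

```text
time_s: 8.62
position: [0.4747, -0.0718, 0.2101]
ee_rot: [0.0, 0.805, 0.594, 0.0]
wrist_force: [-0.6, 1.5, 2.7]
finger_gap: 0.0125
```

```bash
python3 - <<'E'
from h import *
s=st()
E
```

```text
t 8.62 p [ 0.4747 -0.0718  0.2101] F [-0.6  1.5  2.7] M [0.21 0.08 0.15] gap 0.0125
[[0.2951, 0.9555, 0.0008], [0.9555, -0.2951, 0.0002], [0.0004, 0.0007, -1.0]] [-0.403 -0.076  1.881  0.     1.336 -1.674]
```

move_arm([
  {"wx": 0, "wy": 0, "wz": 3, "x": 0, "y": 0, "z": 0, "fingers": -1},
  {"wx": 0, "wy": 0, "wz": 6, "x": 0, "y": 0, "z": 0, "fingers": -1},
  {"wx": 0, "wy": 0, "wz": 9, "x": 0, "y": 0, "z": 0, "fingers": -1},
  {"wx": 0, "wy": 0, "wz": 12, "x": 0, "y": 0, "z": 0, "fingers": -1},
  {"wx": 0, "wy": 0, "wz": 15, "x": 0, "y": 0, "z": 0, "fingers": -1},
  {"wx": 0, "wy": 0, "wz": 18, "x": 0, "y": 0, "z": 0, "fingers": -1},
])

```text
time_s: 9.12
position: [0.4747, -0.0716, 0.2101]
ee_rot: [-0.0, 0.888, 0.461, 0.001]
wrist_force: [0.2, 2.7, 2.1]
finger_gap: 0.0127
```

```bash
python3 - <<'E'
from h import *
s=st();c=snap("side"); cv2.imwrite("pics/s8.png",cv2.resize(c["image"][140:300,230:430,::-1],None,fx=3.5,fy=3.5,interpolation=cv2.INTER_CUBIC))
E
```

```text
t 9.12 p [ 0.4747 -0.0716  0.2101] F [0.2 2.7 2.1] M [0.39 0.08 0.1 ] gap 0.0127
[[0.5757, 0.8177, 0.0009], [0.8177, -0.5757, 0.0006], [0.001, 0.0004, -1.0]] [-4.030e-01 -7.600e-02  1.881e+00  1.000e-03  1.336e+00 -1.360e+00]
```

View pics/s8.png

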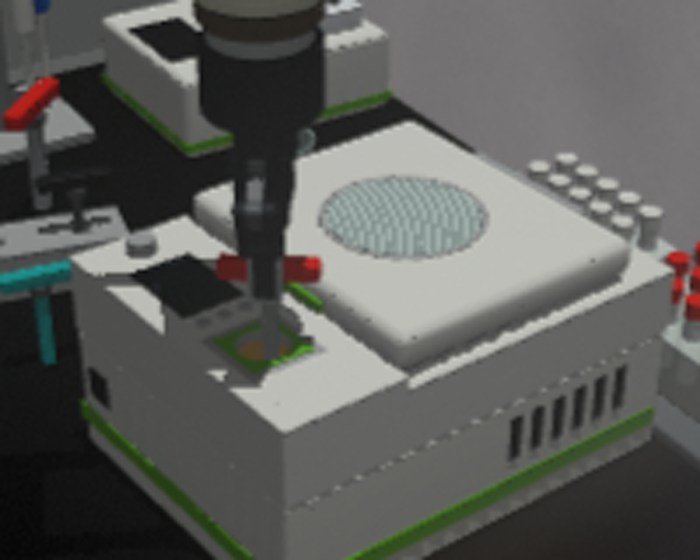

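move_arm([
  {"wx": 0, "wy": 0, "wz": 3, "x": 0.4, "y": -0.3, "z": 0, "fingers": -1},
  {"wx": 0, "wy": 0, "wz": 6, "x": 0.4, "y": -0.3, "z": 0, "fingers": -1},
  {"wx": 0, "wy": 0, "wz": 9, "x": 0.4, "y": -0.3, "z": 0, "fingers": -1},
])

```text
time_s: 9.42
position: [0.4748, -0.0713, 0.2102]
ee_rot: [0.0, 0.921, 0.39, 0.001]
wrist_force: [0.2, 0.6, 2.0]
finger_gap: 0.0124
```

```bash
python3 - <<'E'
from h import *
s=st();c=snap("side"); cv2.imwrite("pics/s9.png",cv2.resize(c["image"][140:300,230:430,::-1],None,fx=3.5,fy=3.5,interpolation=cv2.INTER_CUBIC))
E
```

```text
t 9.42 p [ 0.4748 -0.0713  0.2102] F [0.2 0.6 2. ] M [0.29 0.01 0.24] gap 0.0124
[[0.6957, 0.7184, 0.0011], [0.7184, -0.6957, 0.0001], [0.0008, 0.0007, -1.0]] [-4.020e-01 -7.600e-02  1.881e+00  1.000e-03  1.335e+00 -1.203e+00]
```

View pics/s9.png

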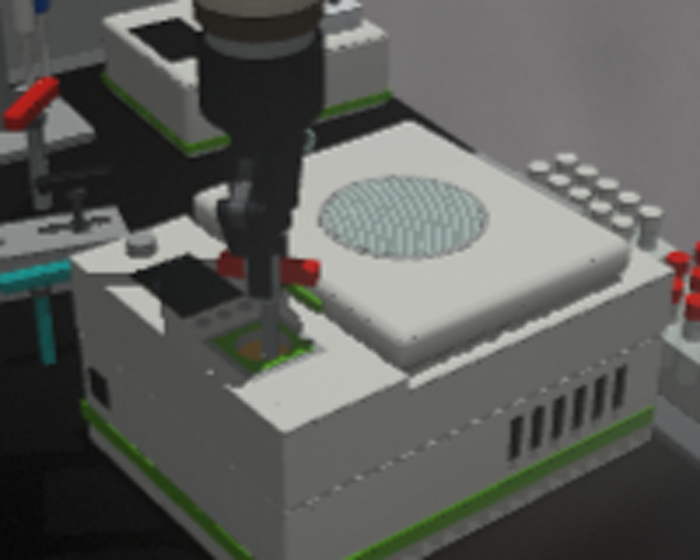

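move_arm([
  {"wx": 0, "wy": 0, "wz": 2.5, "x": 0, "y": 0, "z": 0, "fingers": -1},
  {"wx": 0, "wy": 0, "wz": 5, "x": 0, "y": 0, "z": 0, "fingers": -1},
  {"wx": 0, "wy": 0, "wz": 7, "x": 0, "y": 0, "z": 0, "fingers": -1},
])

```text
time_s: 9.72
position: [0.4748, -0.0712, 0.2101]
ee_rot: [0.0, 0.943, 0.334, 0.001]
wrist_force: [-0.8, 2.1, 3.0]
finger_gap: 0.0129
```

```bash
python3 - <<'E'
from h import *
s=st();c=snap("side"); cv2.imwrite("pics/s10.png",cv2.resize(c["image"][140:300,230:430,::-1],None,fx=3.5,fy=3.5,interpolation=cv2.INTER_CUBIC))
E
```

```text
t 9.72 p [ 0.4748 -0.0712  0.2101] F [-0.8  2.1  3. ] M [ 0.34 -0.03  0.18] gap 0.0129
[[0.7772, 0.6292, 0.001], [0.6292, -0.7772, 0.0003], [0.001, 0.0004, -1.0]] [-4.020e-01 -7.600e-02  1.881e+00  1.000e-03  1.335e+00 -1.082e+00]
```

View pics/s10.png

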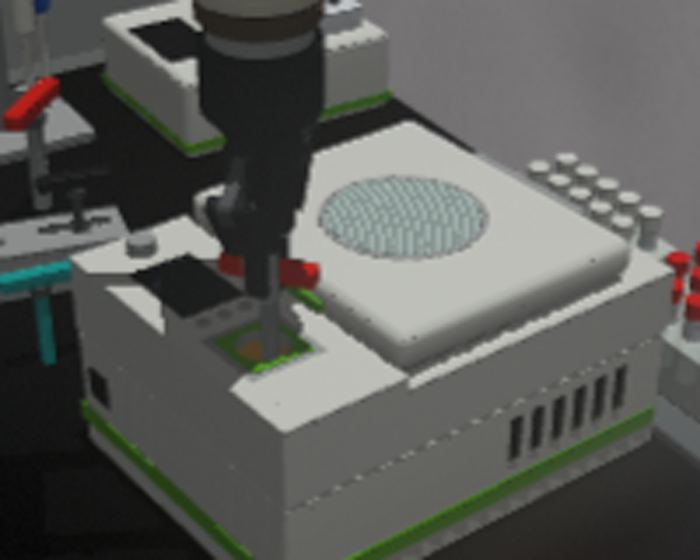

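move_arm([
  {"wx": 0, "wy": 0, "wz": 2, "x": 0.2, "y": -0.2, "z": 0, "fingers": -1},
  {"wx": 0, "wy": 0, "wz": 4, "x": 0.2, "y": -0.2, "z": 0, "fingers": -1},
  {"wx": 0, "wy": 0, "wz": 6, "x": 0.2, "y": -0.2, "z": 0, "fingers": -1},
])

```text
time_s: 10.02
position: [0.4748, -0.0711, 0.2101]
ee_rot: [0.0, 0.959, 0.284, 0.0]
wrist_force: [0.6, 1.1, 2.9]
finger_gap: 0.013
```

```bash
python3 - <<'E'
from h import *
s=st();c=snap("side"); cv2.imwrite("pics/s11.png",cv2.resize(c["image"][140:300,230:430,::-1],None,fx=3.5,fy=3.5,interpolation=cv2.INTER_CUBIC))
E
```

```text
t 10.02 p [ 0.4748 -0.0711  0.2101] F [0.6 1.1 2.9] M [0.32 0.04 0.16] gap 0.013
[[0.8383, 0.5452, 0.001], [0.5452, -0.8383, -0.0], [0.0009, 0.0006, -1.0]] [-0.401 -0.076  1.881  0.     1.335 -0.978]
```

View pics/s11.png

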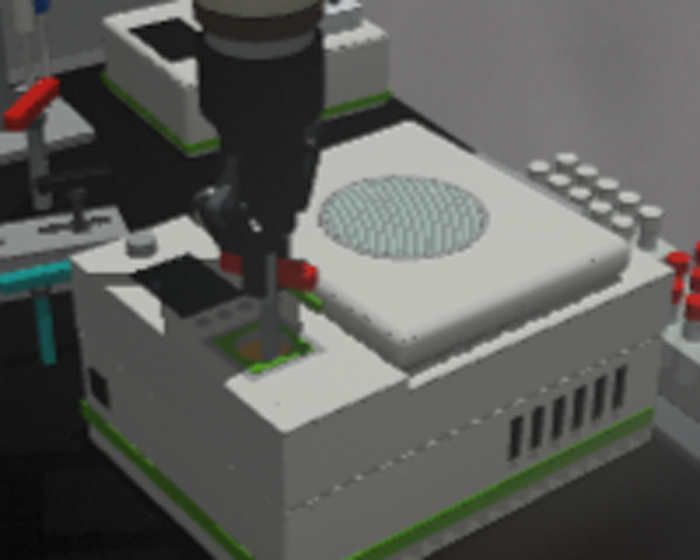

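move_arm([
  {"wx": 0, "wy": 0, "wz": 2, "x": 0.1, "y": -0.1, "z": 0, "fingers": -1},
  {"wx": 0, "wy": 0, "wz": 4, "x": 0.1, "y": -0.1, "z": 0, "fingers": -1},
  {"wx": 0, "wy": 0, "wz": 5.5, "x": 0.1, "y": -0.1, "z": 0, "fingers": -1},
])

```text
time_s: 10.32
position: [0.4749, -0.0709, 0.2102]
ee_rot: [0.0, 0.971, 0.238, 0.001]
wrist_force: [1.3, 0.8, 2.9]
finger_gap: 0.013
```

```bash
python3 - <<'E'
from h import *
s=st();c=snap("side"); cv2.imwrite("pics/s12.png",cv2.resize(c["image"][140:300,230:430,::-1],None,fx=3.5,fy=3.5,interpolation=cv2.INTER_CUBIC))
E
```

```text
t 10.32 p [ 0.4749 -0.0709  0.2102] F [1.3 0.8 2.9] M [ 0.39 -0.07  0.16] gap 0.013
[[0.8866, 0.4626, 0.0012], [0.4626, -0.8866, -0.0001], [0.001, 0.0006, -1.0]] [-0.401 -0.076  1.881  0.     1.335 -0.882]
```

View pics/s12.png

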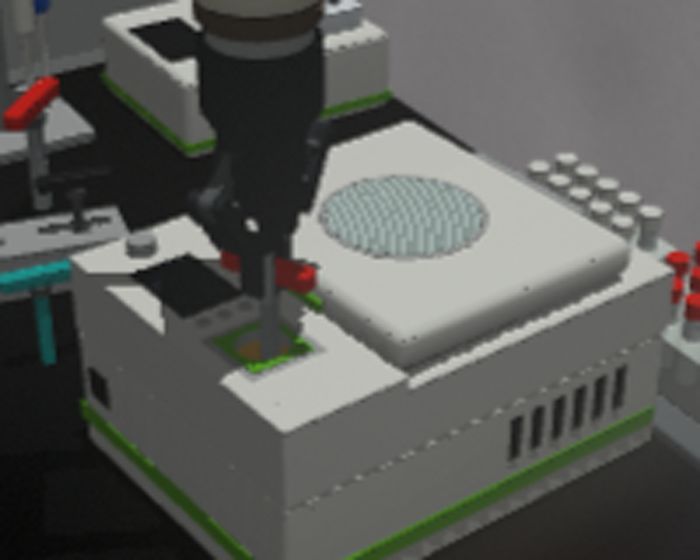

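move_arm([
  {"wx": 0, "wy": 0, "wz": 1.5, "x": 0, "y": 0, "z": 0, "fingers": -1},
  {"wx": 0, "wy": 0, "wz": 3, "x": 0, "y": 0, "z": 0, "fingers": -1},
  {"wx": 0, "wy": 0, "wz": 3, "x": 0, "y": 0, "z": 0, "fingers": -1},
])

```text
time_s: 10.62
position: [0.4749, -0.071, 0.2101]
ee_rot: [0.0, 0.977, 0.213, 0.001]
wrist_force: [0.9, 1.9, 2.4]
finger_gap: 0.0128
```

```bash
python3 - <<'E'
from h import *
s=st();c=snap("side"); cv2.imwrite("pics/s13.png",cv2.resize(c["image"][140:300,230:430,::-1],None,fx=3.5,fy=3.5,interpolation=cv2.INTER_CUBIC))
E
```

```text
t 10.62 p [ 0.4749 -0.071   0.2101] F [0.9 1.9 2.4] M [ 0.34 -0.18  0.08] gap 0.0128
[[0.9095, 0.4158, 0.0012], [0.4158, -0.9095, -0.0002], [0.0011, 0.0007, -1.0]] [-0.401 -0.076  1.881  0.     1.335 -0.83 ]
```

View pics/s13.png

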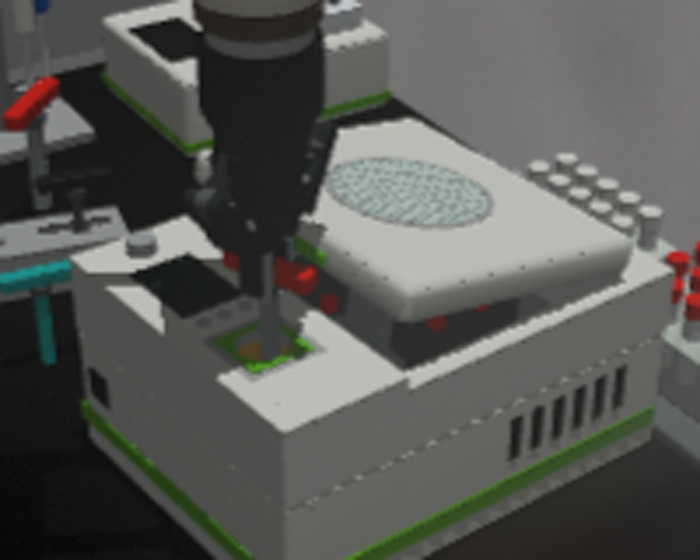

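move_arm([
  {"wx": 0, "wy": 0, "wz": -2, "x": 0, "y": 0, "z": 0, "fingers": -1},
  {"wx": 0, "wy": 0, "wz": -4, "x": 0, "y": 0, "z": -1, "fingers": -1},
  {"wx": 0, "wy": 0, "wz": -4, "x": 0, "y": 0, "z": -5, "fingers": -1},
  {"wx": 0, "wy": 0, "wz": -4, "x": 0, "y": 0, "z": -10, "fingers": -1},
])

```text
time_s: 11.0
position: [0.4741, -0.0709, 0.2189]
ee_rot: [-0.0, 0.969, 0.246, -0.001]
wrist_force: [2.2, -0.7, -2.1]
finger_gap: 0.013
```

```bash
python3 - <<'E'
from h import *
st()
E
```

```text
t 11.0 p [ 0.4741 -0.0709  0.2189] F [ 2.2 -0.7 -2.1] M [ 0.01 -0.48 -0.05] gap 0.013
[[0.879, 0.4769, -0.0012], [0.4769, -0.879, 0.0004], [-0.0008, -0.0009, -1.0]] [-0.401 -0.084  1.871 -0.     1.356 -0.898]
```

move_arm([
  {"wx": 0, "wy": 0, "wz": 0, "x": 0, "y": 0, "z": -6, "fingers": -1},
  {"wx": 0, "wy": 0, "wz": 0, "x": 0, "y": 0, "z": -14, "fingers": -1},
  {"wx": 0, "wy": 0, "wz": 0, "x": 0, "y": 0, "z": -30, "fingers": -1},
  {"wx": 0, "wy": 0, "wz": 0, "x": 0, "y": 0, "z": -50, "fingers": -1},
  {"wx": 0, "wy": 0, "wz": 0, "x": 0, "y": 0, "z": -68, "fingers": -1},
  {"wx": 0, "wy": 0, "wz": 0, "x": 0, "y": 0, "z": -75, "fingers": -1},
  {"wx": 0, "wy": 0, "wz": 0, "x": 0, "y": 0, "z": -75, "fingers": -1},
])

```text
time_s: 11.58
position: [0.4754, -0.0715, 0.2974]
ee_rot: [0.002, 0.969, 0.246, 0.002]
wrist_force: [0.3, 0.7, -1.4]
finger_gap: 0.0131
```

```bash
python3 - <<'E'
from h import *
st(); c=snap("wrist","w14.png")
im=c["image"]; m=((im[...,0]>60)&(im[...,1]<45)&(im[...,2]<45)); m[:, :280]=0;m[:,370:]=0
n,l,s_,_=cv2.connectedComponentsWithStats(m.astype(np.uint8)); i=1+np.argmax(s_[1:,4]); print(s_[i])
go([.4354,.3483,.285],73.5)
E
```

```text
t 11.58 p [ 0.4754 -0.0715  0.2974] F [ 0.3  0.7 -1.4] M [ 0.04  0.02 -0.01] gap 0.0131
[[0.8791, 0.4766, 0.004], [0.4766, -0.8791, -0.0021], [0.0025, 0.0038, -1.0]] [-0.401 -0.133  1.762 -0.     1.509 -0.898]
[ 305  255   43  177 6735]
MOVE xyz [ 165.4 -387.6   10.1] w [ 1.000e-01 -1.000e-02 -4.503e+01]
```

View pics/w14.png

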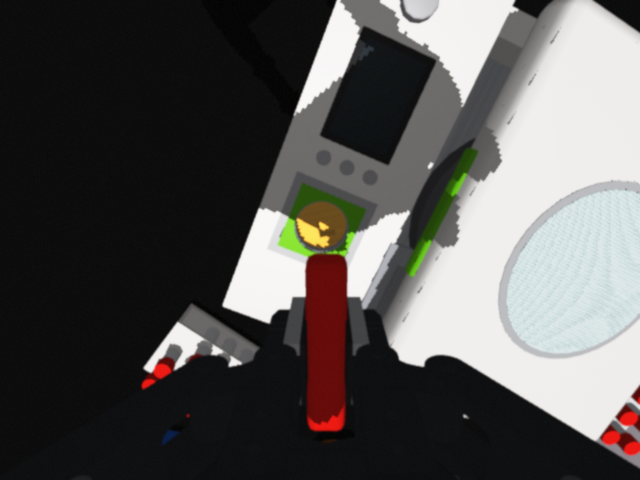

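move_arm([
  {"wx": 0, "wy": 0, "wz": -3, "x": 11, "y": -26, "z": 0, "fingers": -1},
  {"wx": 0, "wy": 0, "wz": -7, "x": 25, "y": -58, "z": 0, "fingers": -1},
  {"wx": 0, "wy": 0, "wz": -12, "x": 39, "y": -92, "z": 0, "fingers": -1},
  {"wx": 0, "wy": 0, "wz": -17, "x": 54, "y": -126, "z": 0, "fingers": -1},
  {"wx": 0, "wy": 0, "wz": -22, "x": 68, "y": -160, "z": 0, "fingers": -1},
  {"wx": 0, "wy": 0, "wz": -27, "x": 83, "y": -194, "z": 0, "fingers": -1},
  {"wx": 0, "wy": 0, "wz": -32, "x": 97, "y": -228, "z": 0, "fingers": -1},
  {"wx": 0, "wy": 0, "wz": -37, "x": 110, "y": -258, "z": 0, "fingers": -1},
])

```text
time_s: 12.3
position: [0.4466, 0.2102, 0.293]
ee_rot: [-0.001, 0.84, 0.543, -0.001]
wrist_force: [0.5, 0.1, -1.9]
finger_gap: 0.0131
```

```bash
python3 - <<'E'
from h import *
st(); go([.4354,.3483,.20],73.5)
E
```

```text
t 12.3 p [0.4466 0.2102 0.293 ] F [ 0.5  0.1 -1.9] M [-0.02 -0.   -0.02] gap 0.0131
[[0.4106, 0.9118, -0.0028], [0.9118, -0.4106, -0.0005], [-0.0016, -0.0024, -1.0]] [ 0.194 -0.09   1.731  0.     1.504 -0.953]
MOVE xyz [121.5 -66.7  93. ] w [-0.14  0.08 -7.74]
```

move_arm([
  {"wx": 0, "wy": 0, "wz": -3, "x": 32, "y": -18, "z": 0, "fingers": -1},
  {"wx": 0, "wy": 0, "wz": -6, "x": 65, "y": -37, "z": 10, "fingers": -1},
  {"wx": 0, "wy": 0, "wz": -7.7, "x": 95, "y": -54, "z": 25, "fingers": -1},
  {"wx": 0, "wy": 0, "wz": -7.7, "x": 114, "y": -65, "z": 50, "fingers": -1},
  {"wx": 0, "wy": 0, "wz": -7.7, "x": 121, "y": -69, "z": 75, "fingers": -1},
  {"wx": 0, "wy": 0, "wz": -7.7, "x": 122, "y": -69.5, "z": 95, "fingers": -1},
  {"wx": 0, "wy": 0, "wz": -7.7, "x": 122, "y": -69.5, "z": 108, "fingers": -1},
  {"wx": 0, "wy": 0, "wz": -7.7, "x": 122, "y": -69.5, "z": 112, "fingers": -1},
])

```text
time_s: 12.97
position: [0.4327, 0.347, 0.1778]
ee_rot: [-0.001, 0.803, 0.596, -0.004]
wrist_force: [-0.7, 0.2, -2.2]
finger_gap: 0.0127
```

move_arm([
  {"wx": 0, "wy": 0, "wz": 0, "x": 0, "y": 0, "z": 0, "fingers": -1},
  {"wx": 0, "wy": 0, "wz": 0, "x": 0, "y": 0, "z": 0, "fingers": -1},
  {"wx": 0, "wy": 0, "wz": 0, "x": 0, "y": 0, "z": 0, "fingers": -1},
])

```text
time_s: 13.22
position: [0.4363, 0.3482, 0.1839]
ee_rot: [0.0, 0.803, 0.596, 0.001]
wrist_force: [0.4, -0.0, -0.9]
finger_gap: 0.013
```

```bash
python3 - <<'E'
from h import *
s=st(); go([.4354,.3483,.125],73.5); c=snap("wrist","w15.png")
c2=snap("side"); cv2.imwrite("pics/s15.png",cv2.resize(c2["image"][120:240,190:310,::-1],None,fx=5,fy=5,interpolation=cv2.INTER_CUBIC))
print(proj(c2,np.array(s["position"])-[0,0,.0642]),proj(c2,[.4354,.3483,.05]))
E
```

```text
t 13.22 p [0.4363 0.3482 0.1839] F [ 0.4 -0.  -0.9] M [ 0.02 -0.04  0.01] gap 0.013
[[0.2899, 0.957, 0.0018], [0.9571, -0.2899, 0.0008], [0.0013, 0.0015, -1.0]] [ 0.457  0.154  1.698 -0.     1.288 -0.82 ]
MOVE xyz [-0.2 -1.  58.9] w [ 0.08 -0.07 -0.35]
[225.17411198 188.93737851] [227.63302916 209.50688542]
```

View pics/w15.png

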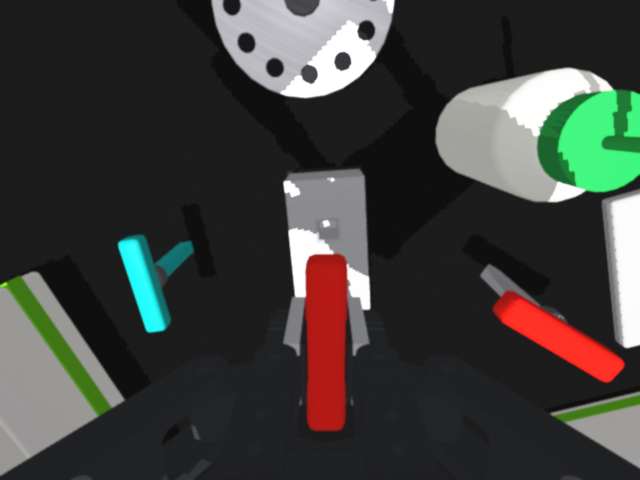

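View pics/s15.png

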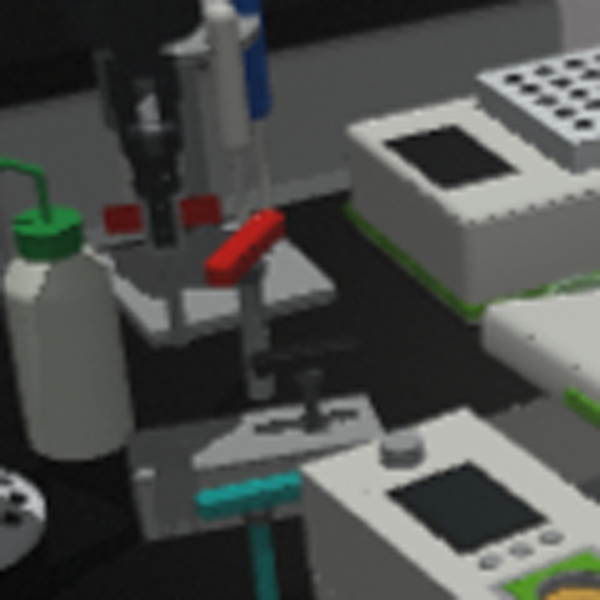

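```bash
python3 - <<'E'
from h import *
c=snap("wrist"); s=st()
a=cv2.imread("pics/w15.png")[160:320,260:400]
cv2.imwrite("pics/w15c.png",cv2.resize(a,None,fx=5,fy=5,interpolation=cv2.INTER_CUBIC)[:600])
X=np.array(s["position"]);Rt=rot(s["ee_rot"])
for p in [(327,228),(327,229)]:
    w=atz(c,p,.05); print(np.round(w,4), np.round(1000*Rt.T@(w-X),1))
E
```

```text
t 13.37 p [0.4363 0.3483 0.1839] F [-1.1  0.6 -0.9] M [-0.01  0.02  0.05] gap 0.0129
[[0.2898, 0.9571, 0.0019], [0.9571, -0.2898, 0.0009], [0.0014, 0.0016, -1.0]] [ 0.457  0.154  1.698 -0.     1.288 -0.82 ]
[0.435  0.3481 0.05  ] [ -0.7  -1.3 133.9]
[0.4358 0.3479 0.05  ] [ -0.7  -0.6 133.9]
```

View pics/w15c.png

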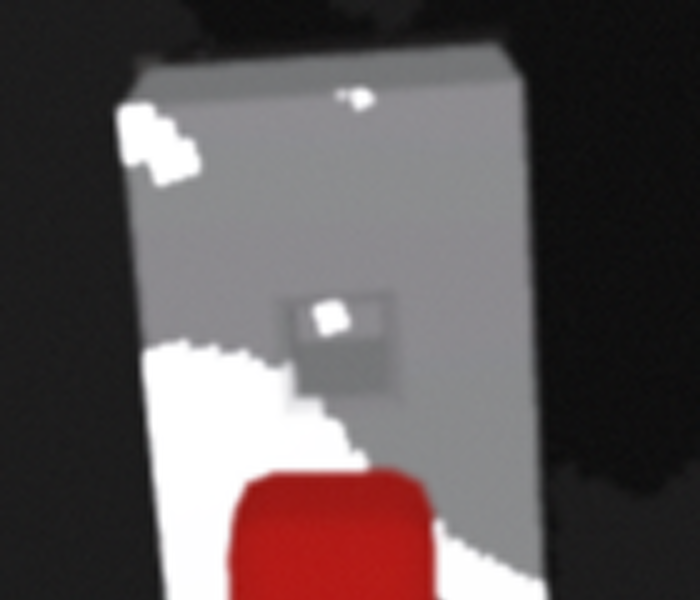

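move_arm([
  {"wx": 0, "wy": 0, "wz": -0.3, "x": 0.4, "y": -0.7, "z": 15, "fingers": -1},
  {"wx": 0, "wy": 0, "wz": -0.3, "x": 0.4, "y": -0.7, "z": 35, "fingers": -1},
  {"wx": 0, "wy": 0, "wz": -0.3, "x": 0.4, "y": -0.7, "z": 52, "fingers": -1},
  {"wx": 0, "wy": 0, "wz": -0.3, "x": 0.4, "y": -0.7, "z": 60, "fingers": -1},
  {"wx": 0, "wy": 0, "wz": -0.3, "x": 0.4, "y": -0.7, "z": 63, "fingers": -1},
  {"wx": 0, "wy": 0, "wz": -0.3, "x": 0.4, "y": -0.7, "z": 64, "fingers": -1},
  {"wx": 0, "wy": 0, "wz": -0.3, "x": 0.4, "y": -0.7, "z": 64, "fingers": -1},
])

```text
time_s: 13.95
position: [0.4357, 0.349, 0.1197]
ee_rot: [0.0, 0.801, 0.598, 0.001]
wrist_force: [-0.4, 0.0, -0.7]
finger_gap: 0.0127
```

```bash
python3 - <<'E'
from h import *
s=st(); go([.4354,.3483,.080],73.5); c=snap("side")
cv2.imwrite("pics/s16.png",cv2.resize(c["image"][140:240,190:310,::-1],None,fx=5,fy=5,interpolation=cv2.INTER_CUBIC))
E
```

```text
t 13.95 p [0.4357 0.349  0.1197] F [-0.4  0.  -0.7] M [ 0.02 -0.03 -0.03] gap 0.0127
[[0.2846, 0.9587, 0.0014], [0.9587, -0.2846, 0.0007], [0.0011, 0.0011, -1.0]] [ 0.459  0.227  1.75   0.     1.163 -0.823]
MOVE xyz [-0.8 -0.1 39.6] w [ 0.07 -0.06 -0.03]
```

View pics/s16.png

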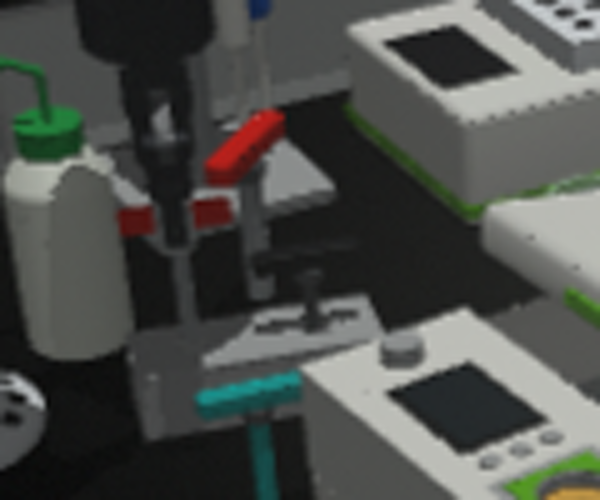

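Foot about 5 mm above the hole. Lower gently.

move_arm([
  {"wx": 0, "wy": 0, "wz": 0, "x": -0.4, "y": 0, "z": 2, "fingers": -1},
  {"wx": 0, "wy": 0, "wz": 0, "x": -0.4, "y": 0, "z": 5, "fingers": -1},
  {"wx": 0, "wy": 0, "wz": 0, "x": -0.4, "y": 0, "z": 7, "fingers": -1},
  {"wx": 0, "wy": 0, "wz": 0, "x": -0.4, "y": 0, "z": 9, "fingers": -1},
  {"wx": 0, "wy": 0, "wz": 0, "x": -0.4, "y": 0, "z": 10, "fingers": -1},
])

```text
time_s: 14.42
position: [0.4347, 0.3482, 0.1083]
ee_rot: [-0.0, 0.801, 0.598, -0.0]
wrist_force: [-0.4, 0.1, -1.1]
finger_gap: 0.013
```

move_arm([
  {"wx": 0, "wy": 0, "wz": 0, "x": 0, "y": 0, "z": 5, "fingers": -1},
  {"wx": 0, "wy": 0, "wz": 0, "x": 0, "y": 0, "z": 11, "fingers": -1},
  {"wx": 0, "wy": 0, "wz": 0, "x": 0, "y": 0, "z": 17, "fingers": -1},
  {"wx": 0, "wy": 0, "wz": 0, "x": 0, "y": 0, "z": 22, "fingers": -1},
  {"wx": 0, "wy": 0, "wz": 0, "x": 0, "y": 0, "z": 25, "fingers": -1},
  {"wx": 0, "wy": 0, "wz": 0, "x": 0, "y": 0, "z": 27, "fingers": -1},
  {"wx": 0, "wy": 0, "wz": 0, "x": 0, "y": 0, "z": 28, "fingers": -1},
])

```text
time_s: 15.0
position: [0.4347, 0.3482, 0.0802]
ee_rot: [-0.0, 0.801, 0.598, -0.0]
wrist_force: [-1.2, 1.1, -1.9]
finger_gap: 0.0131
```

move_arm([
  {"wx": 0, "wy": 0, "wz": 0, "x": 0, "y": 0, "z": 0.5, "fingers": -1},
  {"wx": 0, "wy": 0, "wz": 0, "x": 0, "y": 0, "z": 1, "fingers": -1},
  {"wx": 0, "wy": 0, "wz": 0, "x": 0, "y": 0, "z": 1.2, "fingers": -1},
])

```text
time_s: 15.25
position: [0.4351, 0.3484, 0.0797]
ee_rot: [0.0, 0.801, 0.598, 0.0]
wrist_force: [-0.3, -0.3, -1.3]
finger_gap: 0.0128
```

move_arm([
  {"wx": 0, "wy": 0, "wz": 0, "x": 0, "y": 0, "z": 0.5, "fingers": -1},
  {"wx": 0, "wy": 0, "wz": 0, "x": 0, "y": 0, "z": 0.5, "fingers": -0.6},
  {"wx": 0, "wy": 0, "wz": 0, "x": 0, "y": 0, "z": 0.5, "fingers": -0.2},
  {"wx": 0, "wy": 0, "wz": 0, "x": 0, "y": 0, "z": 0.5, "fingers": 0.2},
  {"wx": 0, "wy": 0, "wz": 0, "x": 0, "y": 0, "z": 0.5, "fingers": 0.2},
  {"wx": 0, "wy": 0, "wz": 0, "x": 0, "y": 0, "z": 0.5, "fingers": 0.2},
  {"wx": 0, "wy": 0, "wz": 0, "x": 0, "y": 0, "z": 0.5, "fingers": 0.2},
])

```text
time_s: 15.83
position: [0.435, 0.3483, 0.0791]
ee_rot: [0.0, 0.801, 0.598, 0.0]
wrist_force: [-0.5, -0.0, 0.0]
finger_gap: 0.0511
```

```bash
python3 - <<'E'
from h import *
s=st(); c=snap("wrist","w17.png")
E
```

```text
t 15.83 p [0.435  0.3483 0.0791] F [-0.5 -0.   0. ] M [-0.03  0.    0.04] gap 0.0511
[[0.2845, 0.9587, 0.0002], [0.9587, -0.2845, 0.0001], [0.0002, 0.0002, -1.0]] [ 0.458  0.281  1.774 -0.     1.086 -0.824]
```

View pics/w17.png

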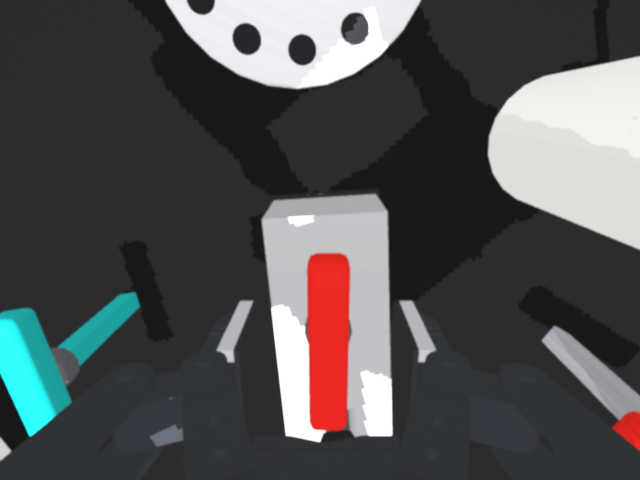

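Key is standing freely in its hole, fingers clear. Retract straight up.

move_arm([
  {"wx": 0, "wy": 0, "wz": 0, "x": 0, "y": 0, "z": -15, "fingers": 0.2},
  {"wx": 0, "wy": 0, "wz": 0, "x": 0, "y": 0, "z": -40, "fingers": 0.2},
  {"wx": 0, "wy": 0, "wz": 0, "x": 0, "y": 0, "z": -75, "fingers": 0.2},
  {"wx": 0, "wy": 0, "wz": 0, "x": 0, "y": 0, "z": -110, "fingers": 0.2},
  {"wx": 0, "wy": 0, "wz": 0, "x": 0, "y": 0, "z": -145, "fingers": 0.2},
  {"wx": 0, "wy": 0, "wz": 0, "x": 0, "y": 0, "z": -170, "fingers": 0.2},
  {"wx": 0, "wy": 0, "wz": 0, "x": 0, "y": 0, "z": -180, "fingers": 0.2},
  {"wx": 0, "wy": 0, "wz": 0, "x": 0, "y": 0, "z": -180, "fingers": 0.2},
])

```text
time_s: 16.55
position: [0.4363, 0.349, 0.2621]
ee_rot: [0.001, 0.801, 0.598, 0.003]
wrist_force: [-0.3, 0.4, 0.1]
finger_gap: 0.0512
```

```bash
python3 - <<'E'
from h import *
s=st(); snap("wrist","w18.png"); c=snap("side","s18.png")
E
```

```text
t 16.55 p [0.4363 0.349  0.2621] F [-0.3  0.4  0.1] M [ 0.01  0.   -0.03] gap 0.0512
[[0.2845, 0.9587, 0.0054], [0.9587, -0.2845, 0.0026], [0.004, 0.0044, -1.0]] [ 0.458  0.092  1.609 -0.     1.435 -0.824]
```

View pics/w18.png

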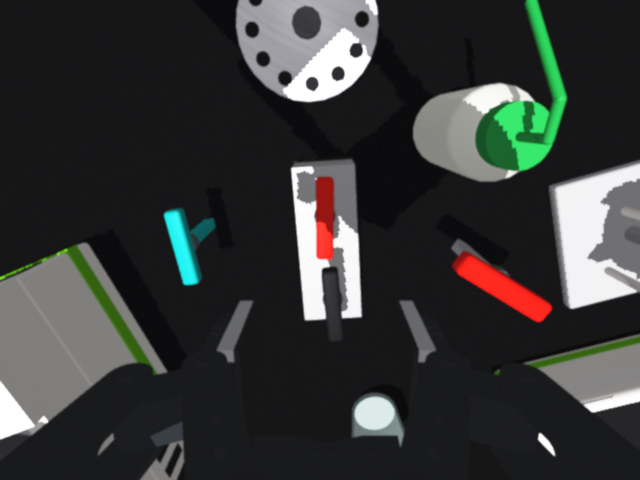

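View pics/s18.png

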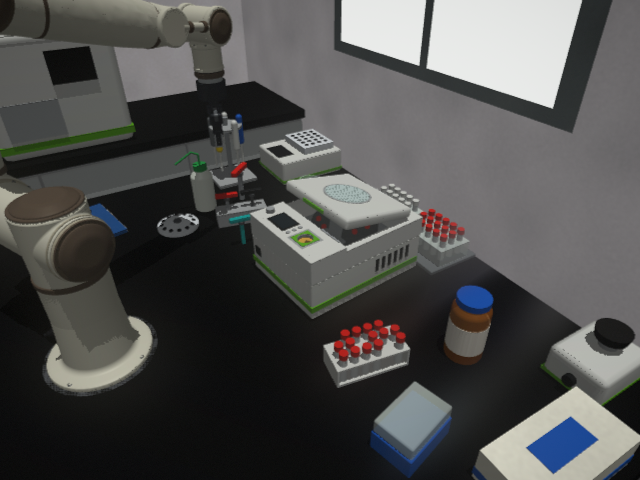

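The key stands in its hole at (325,218) in the wrist picture. The lid is ajar and nothing else looks moved, so I'm handing in.

```bash
python3 - <<'E'
from h import *
print(order.hand_in())
E
```

```text
the job is handed in; nothing more can be done
None
```

The lid is open and ajar, and the red key is back in the same hole of the stand. The job was handed in at about 16.6 s of the allowed 72 s.

- **Finding the socket:** I took the smaller red key from the stand, leaving the larger red look-alike and the turquoise one. The wrist camera showed the socket about 5 mm off the mouth's centre and turned about 7° clockwise.
- **Inserting:** The key slid in without resistance. It touched bottom at the expected depth (foot 24 mm below the mouth) with about 5 N.
- **Turning:** I turned the key clockwise in small steps. The lid sprang up after about 64° of turn from where the key went in. The moment readings after each step stayed at or below 0.24 N m about the vertical, and the sideways force at or below about 3 N.
- **Returning the key:** It came out with about 2 N. On the way back into the hole I felt no resistance.

**Last checks:** The side and wrist pictures show the lid ajar and the red key upright in its original hole beside the black one. The gripper was well clear, with the wrist force near zero, and nothing else looks moved.

Two readings were slightly off. The wrist camera disagreed with the gripper by about 1.2 mm sideways, which I corrected for. The first move call was refused because it left out some fields, and nothing moved.

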